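# Chuck a driver bit for refitting the cupboard handles

## Task

Get the cordless driver on the kitchen worktop ready for refitting the cupboard handles: take the red-headed bit, stand it shank-down and all the way home in the open chuck, then turn the chuck sleeve clockwise, seen from above, until the three jaws hold the bit firmly and upright, and let go. The sloping blue rest is there to lay the bit on while you change your grip. Leave the mug, the bar handle and the screw box alone.

Things in the scene. Friction and masses are not known exactly. Their poses are not given: they have to be found in the camera images.
- bit: The bit, 74 mm long, 90 g: round steel shank, 12 mm diameter, 38 mm long; then a red square head 14 x 14 mm, 36 mm long. Origin on its axis at the shoulder between the two; own +x points along the axis to the head's free end. It starts lying on a flat of the head, axis 7 mm above the worktop, shank roughly towards the robot. Its turn about its own axis in the chuck is free.
- bit_foot (a point): Centre of the foot, the free end of the bit's shank (38 mm from the origin along -x of the bit).
- bit_head (a point): Centre of the bit's red head (18 mm from the origin along +x of the bit).
- driver: Orange cordless driver standing upright, fixed in a black charging dock 110 x 100 x 45 mm, chuck on top. Origin on the worktop on the chuck's vertical axis, z up. Handle 38 to 50 mm in diameter from 45 to 120 mm above the worktop.
- chuck_floor (a point): Centre of the chuck's bore floor, where the bit's foot must stand, 120 mm above the worktop, 37 mm below the mouth. Lowest 8 mm: a fixed ring, 17 mm inside diameter; 10 to 36 mm above the floor: three steel jaws 120 degrees apart. With the sleeve at 0 they leave an opening of 17 mm diameter.
- chuck_mouth (a point): Centre of the chuck's mouth at the top of the sleeve, 157 mm above the worktop. When fully home the bit's shoulder stands 1 mm above it, and the head stands 37 mm proud.
- sleeve (a joint): Turn (rad) of the chuck sleeve, a dark ribbed ring, vertical axis, 44 mm outside diameter, 121 to 157 mm above the worktop. Starts at 0 to 0.4; stops at 0 and 2.5; grows clockwise seen from above, stays where left (friction 0.12 N m). 1 rad moves each jaw 1.4 mm inwards: they touch the shank at about 1.8 and hold it firmly from 2.2; turning to the stop is fine. Needs more than one grasp.
- jaw0: One of the three steel jaws of the chuck (26 mm tall, 11 mm wide); slides towards the axis as the sleeve turns. Origin on the chuck's axis 130 mm above the worktop.
- jaw1: The second jaw, as jaw0, 120 degrees further.
- jaw2: The third jaw, as jaw0, 240 degrees further.
- rest: Fixed blue sloping rest. Origin centre of its base (100 x 80 x 10 mm) on the worktop, z up. A bit lies on it with its axis rising at 45 degrees towards the rest's own +x (away from the robot), foot low. The shank lies in a trough 18 mm wide, 30 mm long, with 5 mm cheeks; the head on a yellow rib 8 mm wide that ends 64 mm from the stop, so fingers can straddle it.
- rest_stop (a point): Where the centre of the bit's foot comes on the sloping rest: on the bit's axis line at the stop face at the low end, 75 mm above the worktop, 25 mm on the -x side of the rest's origin. Trough floor and rib top are 7 mm below this axis line; the cheeks reach 2 mm above it.
- mug: White mug, rim 80 mm in diameter, 92 mm tall, upright. Bystander; origin centre of its underside.
- bar_handle: Steel cupboard bar handle 162 x 24 mm, 34 mm tall, lying on its plate. Bystander; origin centre of its underside.
- screw_box: Blue open box of brass screws, 90 x 70 x 35 mm. Bystander; origin centre of its underside.
Mind the look-alikes: they are no part of the job. Of the things like the bit, leave any that is green or yellow; of the rest the smaller one is meant.

How it is judged:
On the way, in this order (a step that is already met when the one before it is completed fails the run):
1. the bit stands shank-down and home in the open chuck, let go by the fingers (horizontal distance between bit_foot and chuck_floor below 0.008 m and height (world z) of bit_foot between 0.116 and 0.126 m and angle between bit's own x axis and vertical below 0.4 rad and contact force between the fingers and bit below 0.2 N), for 0.2 s.
2. the sleeve has been turned until all three jaws press on the bit (value of joint sleeve above 1.7 rad and contact force between each of jaw0, jaw1, jaw2 and bit above 2 N), for 0.2 s.
At the end, for the whole second after the job is handed in: The bit stands shank-down in the chuck, its foot within 4 mm of the bore floor and 3 mm of the axis, upright within 0.06 rad, at rest; each of the three jaws presses on it with more than 2 N; mug, bar handle and screw box are within 30 mm of where they began, the mug upright (horizontal distance between bit_foot and chuck_floor below 0.003 m and height (world z) of bit_foot between 0.116 and 0.124 m and angle between bit's own x axis and vertical below 0.06 rad and contact force between each of jaw0, jaw1, jaw2 and bit above 2 N and linear speed of bit below 0.02 m/s and distance of each of mug, bar_handle, screw_box from where it was at the start of the episode below 0.03 m and angle between mug's own z axis and vertical below 0.2 rad); the robot touches nothing.
It fails at once if the mug, bar handle or screw box is pushed more than 30 mm or the mug is tipped (distance of any of mug, bar_handle, screw_box from where it was at the start of the episode above 0.03 m or angle between mug's own z axis and vertical above 0.35 rad).
It also fails if it takes over 72 s, if anything falls off the work surface, if the arm or the gripper's body presses on something with over 40 N, if the wrist force passes 120 N, or if a joint passes its speed limit or range.

## Robot

A 6-joint arm with a two-finger parallel gripper is mounted at the origin on the work surface. World frame = base frame: x ahead of the robot, y to its left, z up, the work surface at z = 0. Lengths are in m, angles in rad, forces in N, time in s.
With the tool pointing down it reaches from about 0.275 to 0.975 m from the base axis. Payload 8.4 kg.
Tool frame: the origin (TCP) lies between the finger pads; the fingertips stand 11 mm ahead of it and the grasp point (between the pads) lies 8 mm behind it; z points along the fingers, y is the line along which they close (so a half turn about z gives the same grasp; the last joint's range is limited). The gripper opens to 92 mm and grips with 3 to 60 N. Pads are 20 mm wide; open, the fingers measure 128 mm over their backs; the gripper's body (75 mm by 189 mm) begins 69 mm behind the grasp point.
Start: joints at [-1.228, 0.353, 1.633, -0, 1.155, -0.002], TCP at [0.211, -0.588, 0.226] pointing down, gripper open.
Joint ranges: [-2.63, 2.63], [-0.92, 2.1], [0.06, 2.66], [-1.3, 4.44], [0, 2.69], [-3.02, 3.02]. Speed limits (rad/s): [2.22, 2.22, 2.79, 3.14, 3.14, 3.14].

## Interface

Orientations are given as a rotation vector (axis times angle).
In Python, from station import * gives the robot as it stands. The module is installed in compiled form; this text tells all that it offers.
- The arm moves only by the tool arm_command, never from a script. Its argument "series" is a list that holds one entry, the list of rows, each a list of 7 numbers: the shift along the tool's x, y, z normalised to -1 to 1, where 1 is 0.025 m, then the turn, a rotation vector about the tool's x, y, z normalised to -1 to 1, where 1 is 0.1 rad, then the opening, from -1 (shut) to 1 (fully open). In form: [[[dx, dy, dz, ax, ay, az, jaw], ...]]. A call has 1 to 20 rows; each row shifts and turns the commanded pose from where the row before left it, along the tool's axes as they then stand; what a row does not reach is not made up. A row lasts 1/10 s, in which the tool goes at most 50 mm and 8.59 degrees, less where a joint would pass 70% of its speed; a pose out of reach is approached as far as the arm can. A call with a number of a shift or a turn outside -1 to 1 is refused whole. A call with a gripper value outside its range is refused whole. The fingers move at their own pace and stop on an object; "squeeze" is the grip in N (left out, the last holds). Time passes only in rows, so rows that do not move let the fingers close. It gives the time, the measured TCP pose, the force, the opening and the grip force at its end, in the units of the state.
- get_obs(): the state, without advancing time (a new reading comes with each control period).
- read_camera(name): name is "side" or "top" or "wrist"; returns the picture (384x512x3 uint8, red, green, blue); there is no depth.
- calibration(name): a dict with "K" (3x3 intrinsics, pixels), "camera_from_world" (4x4, takes a point from world to camera coordinates); the wrist camera has in their place "T_tool_cam" (4x4, takes a point from camera to tool coordinates, whose origin is the TCP and whose axes are the flange's). Camera axes: x right, y down, z forward; pixel columns grow to the right and rows downward; lengths in m; the calibration is good to about 2 mm. A picture is of the moment at which its call begins: read the wrist's pose just before it. calibration takes no time and is no camera call.
- sign_off(): hands the job in; it is judged then, once.
The state is a dict: "time": time; "joint_positions": joint angles; "qvel": joint speeds; "tau": joint torques, N m; "tcp_pos": TCP position; "ee_rot": TCP orientation; "ft_force": force on the tool from outside, world axes, zero at the start; "moment": the same for the moment, N m; "width": finger opening in m; "finger_force": force on a finger pad.
Only numpy, scipy, OpenCV 4.12 (cv2) and the standard library are available. Lean on these libraries where they do the work, as an engineer would, in place of code of your own. Each camera call takes 0.05 s, during which the arm holds its last target. There are 200 camera calls.

## Working session

There is one attempt and no reset: what is moved stays moved. The work goes in short steps, Python scripts to look and compute and a tool call to move; the robot and the scene stay as the last step left them, time stands still between calls to the robot, and variables do not carry over. Pictures are saved under pics/ and viewed, at most 10 in all, crops included, and the job is handed in when it is done.

Besides the shell and the picture viewer there is one more tool, called after ">>>" as a command line: name --argument value ..., lists and objects as JSON in quotes. arm_command: Moves the arm, as the interface text tells. Its arguments: {"type":"object","properties":{"series":{"type":"array"},"squeeze":{"type":"number"}},"required":["series"]}

```bash
mkdir -p pics; cat > h.py <<'E'
from station import *
import numpy as np, cv2
from scipy.spatial.transform import Rotation as R
def save(im,n): cv2.imwrite(f'pics/{n}.png',im[:,:,::-1])
def ray(name,uv,obs=None):
    c=calibration(name); K=np.array(c["K"])
    d=np.linalg.inv(K)@np.array([uv[0],uv[1],1.])
    if name=="wrist":
        T=np.eye(4);T[:3,:3]=R.from_rotvec(obs["ee_rot"]).as_matrix();T[:3,3]=obs["tcp_pos"];W=T@np.array(c["T_tool_cam"])
    else: W=np.linalg.inv(np.array(c["camera_from_world"]))
    d=W[:3,:3]@d
    return W[:3,3],d/np.linalg.norm(d)
def onz(r,z): o,d=r; return o+d*(z-o[2])/d[2]
def cross(rs):
    A=np.zeros((3,3));b=np.zeros(3)
    for o,d in rs:
        P=np.eye(3)-np.outer(d,d);A+=P;b+=P@o
    p=np.linalg.solve(A,b); return p,[np.linalg.norm((np.eye(3)-np.outer(d,d))@(p-o)) for o,d in rs]
def blobs(im,lo,hi,amin=30,box=None):
    hsv=cv2.cvtColor(im,cv2.COLOR_RGB2HSV)
    m=cv2.inRange(hsv,np.array(lo),np.array(hi))
    n,l,s,c=cv2.connectedComponentsWithStats(m)
    return [(c[i].round(1).tolist(),s[i].tolist(),cv2.minAreaRect(np.argwhere(l==i)[:,::-1].astype(np.float32))) for i in range(1,n) if s[i][4]>=amin]
E
python3 - <<'E'
from h import *
o=get_obs();print(o)
t=read_camera("top");s=read_camera("side")
np.save('t0.npy',t);np.save('s0.npy',s)
save(t,'t0');save(s,'s0')
for n in("top","side","wrist"):print(calibration(n))
E
```

```text
{'time': 0.0, 'joint_positions': array([-1.22843212e+00,  3.53637986e-01,  1.63411677e+00, -2.18346200e-05,
        1.15519208e+00, -2.42498990e-03]), 'qvel': array([-0.00079743,  0.0015102 ,  0.00025554, -0.00141071, -0.00195831,
       -0.00046872]), 'tau': array([ 1.12124937e-03, -5.93849874e+01, -3.34218085e+01,  6.99891569e-02,
        2.34592828e-02, -1.34769462e-04]), 'tcp_pos': array([ 0.21106983, -0.58778142,  0.22487746]), 'ee_rot': array([-3.09371029e+00, -5.38700184e-01,  3.90562813e-04]), 'ft_force': array([-0.73867323, -0.4318902 , -0.56820267]), 'moment': array([ 0.03091531, -0.04156409, -0.02344152]), 'finger_force': 0.0, 'width': 0.09205712503047532}
{'K': array([[424.91390017,   0.        , 253.58063145],
       [  0.        , 424.91390017, 191.87906987],
       [  0.        ,   0.        ,   1.        ]]), 'camera_from_world': array([[-7.36081540e-03, -9.99972281e-01, -1.12056245e-03,
         6.51854386e-04],
       [-9.86617542e-01,  7.44503491e-03, -1.62881541e-01,
         5.72017319e-01],
       [ 1.62885369e-01, -9.33743870e-05, -9.86644996e-01,
         8.44
[... 344 characters left out ...]
      [-0.13264869, -0.68019951, -0.72092507,  0.1706602 ],
       [ 0.11776179,  0.71138495, -0.69286623,  0.75565946],
       [ 0.        ,  0.        ,  0.        ,  1.        ]])}
{'K': array([[289.54614428,   0.        , 258.83063023],
       [  0.        , 289.54614428, 192.14379696],
       [  0.        ,   0.        ,   1.        ]]), 'T_tool_cam': array([[-4.83667564e-04, -9.67814716e-01, -2.51663348e-01,
         7.01480566e-02],
       [ 9.99999752e-01, -5.96899623e-04,  3.73597487e-04,
        -2.19750115e-04],
       [-5.11790904e-04, -2.51663105e-01,  9.67814765e-01,
        -1.59170161e-01],
       [ 0.00000000e+00,  0.00000000e+00,  0.00000000e+00,
         1.00000000e+00]])}
```

View pics/t0.png

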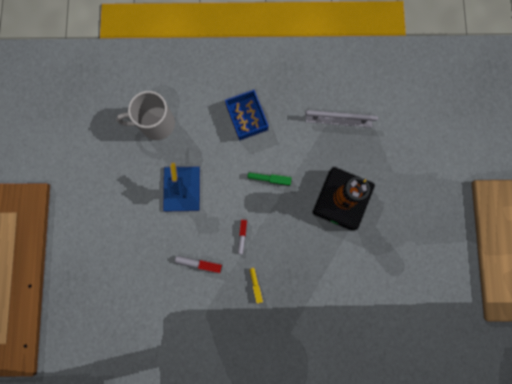

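View pics/s0.png

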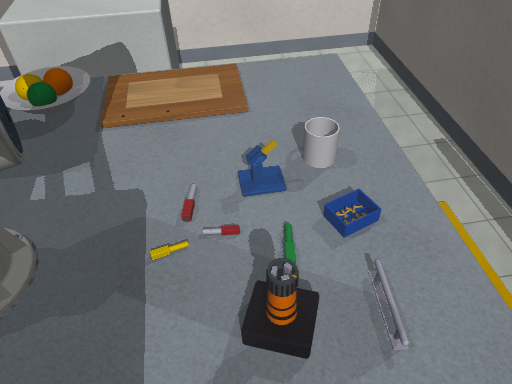

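Top view: the candidates are the small red bit at (243,237) with its shank toward the robot, a larger red one at (208,267), a green one at (270,179) and a yellow one at (257,285). I choose the smaller red one at (243,237). The rest is at (181,189), the chuck at about (355,188), the mug at (150,112), the box at (247,114) and the bar at (341,116).

Side view: the small red bit is at (222,230), the large red one at (189,202), the chuck mouth at about (283,268) and the rest at (262,175).

```bash
python3 - <<'E'
from h import *
t=np.load('t0.npy');s=np.load('s0.npy')
for n,im in(("top",t),("side",s)):
    for lo,hi,c in(((0,150,80),(6,255,255),'red'),((170,150,80),(180,255,255),'red2'),((105,150,60),(125,255,255),'blue'),((20,150,100),(32,255,255),'yel'),((7,180,120),(16,255,255),'or')):
        for b in blobs(im,lo,hi,25):print(n,c,b)
a=ray("top",(243,227))
print(cross([ray("top",(243.3,227)),ray("side",(231.5,230))]))
print(onz(a,.007), onz(ray("top",(241.5,252)),.007),onz(ray("side",(205,231)),.007),onz(ray("side",(240,230)),.007))
print('big',onz(ray("top",(223,268)),.008),onz(ray("top",(175,260)),.008))
print('chuck',cross([ray("top",(357,187)),ray("side",(283,268))]))
save(cv2.resize(np.hstack([t[140:300,140:400],]),None,fx=3,fy=3,interpolation=2),'c0')
E
```

```text
top red ([242.7, 227.2], [240, 220, 7, 15, 80], ((242.71949768066406, 227.02438354492188), (5.411145210266113, 14.466531753540039), 6.340191841125488))
top red ([209.5, 266.3], [199, 261, 22, 11, 171], ((209.63462829589844, 266.326904296875), (21.376657485961914, 7.844644069671631), 11.309932708740234))
top blue ([246.5, 114.4], [226, 91, 42, 48, 872], ((246.54795837402344, 114.29450225830078), (41.666648864746094, 31.71815299987793), 69.44395446777344))
top blue ([181.7, 189.9], [164, 167, 35, 44, 1367], ((181.0, 188.49998474121094), (42.99999237060547, 33.99999237060547), 90.0))
top yel ([251.9, 19.3], [100, 1, 305, 37, 10289], ((251.9087677001953, 19.19107437133789), (34.166805267333984, 304.120849609375), 89.49296569824219))
top yel ([173.3, 171.5], [171, 163, 6, 18, 68], ((173.3292694091797, 171.46339416503906), (17.11688804626465, 4.085967063903809), 83.6598129272461))
top yel ([255.6, 286.2], [250, 268, 13, 35, 198], ((255.05885314941406, 285.2353210449219), (34.92512893676758, 6.305926322937012), 75.96376037597656))
side red ([186.9, 208.3], [182, 199, 11, 22, 110], ((186.688
[... 1815 characters left out ...]
87890625, 310.8304748535156), (10.603924751281738, 26.291378021240234), 83.1572265625))
side or ([281.6, 320.3], [268, 313, 29, 12, 116], ((282.3629455566406, 319.0812072753906), (10.188328742980957, 28.07133674621582), 85.91438293457031))
(array([0.50235358, 0.01917132, 0.01030227]), [np.float64(0.0008890254415715689), np.float64(0.0008890254415717299)])
[0.50173715 0.01984802 0.007     ] [0.44817964 0.02324033 0.007     ] [0.45041678 0.02961152 0.007     ] [0.52023528 0.01887605 0.007     ]
big [0.41472061 0.06267755 0.008     ] [0.43228867 0.16523823 0.008     ]
chuck (array([ 0.56096981, -0.19286837,  0.16085281]), [np.float64(0.00015484834021877743), np.float64(0.00015484834021867367)])
```

View pics/c0.png

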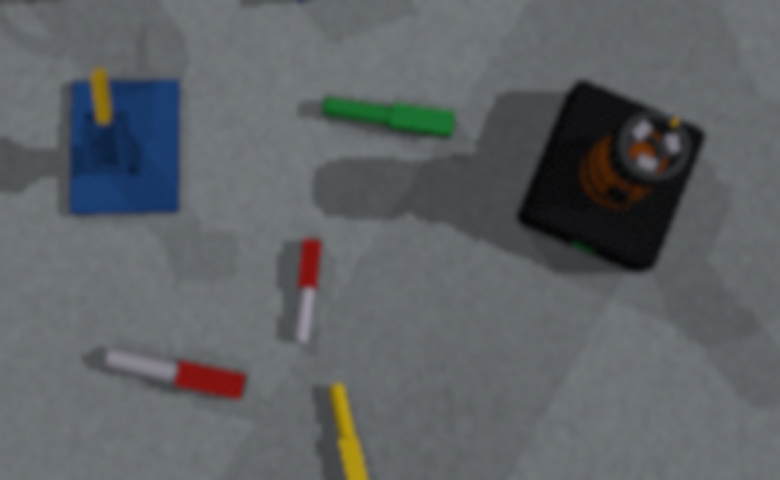

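The crop confirms it. The small red bit has its head at crop (311,263) and its shank tip at (304,340), and it measures about 74 mm against about 104 mm for the big one. I move the wrist camera over it, turning the tool square first.

>>> arm_command --series '[[[0,0,0,0,0,0.86,1],[0,0,0,0,0,0.86,1],[0,0,0,0,0,0.86,1],[0,0,0,0,0,0.86,1],[0,-0.5,0,0,0,0,1]]]'

```text
time: 0.6
tcp_pos: [0.2112, -0.5761, 0.2251]
ee_rot: [3.142, -0.001, -0.0]
ft_force: [0.3, 0.2, -0.2]
width: 0.0921
finger_force: 0.0
```

>>> arm_command --series '[[[0.4,-1,0,0,0,0,1],[0.4,-1,0,0,0,0,1],[0.4,-1,0,0,0,0,1],[0.4,-1,0,0,0,0,1],[0.4,-1,0,0,0,0,1],[0.4,-1,0,0,0,0,1],[0.4,-1,0,0,0,0,1],[0.4,-1,0,0,0,0,1],[0.4,-1,0,0,0,0,1],[0.4,-1,0,0,0,0,1],[0.4,-1,0,0,0,0,1],[0.4,-1,0,0,0,0,1],[0.4,-1,0,0,0,0,1],[0.4,-1,0,0,0,0,1],[0.4,-1,0,0,0,0,1],[0.4,-1,0,0,0,0,1],[0.4,-1,0,0,0,0,1],[0.4,-1,0,0,0,0,1],[0.4,-1,0.2,0,0,0,1],[0.4,-1,0.2,0,0,0,1]]]'

```text
time: 2.6
tcp_pos: [0.4103, -0.0741, 0.2154]
ee_rot: [-3.142, -0.006, -0.0]
ft_force: [-0.6, 0.3, 0.5]
width: 0.0921
finger_force: 0.0
```

>>> arm_command --series '[[[0.5,-1,0.5,0,0,0,1],[0.5,-1,0.5,0,0,0,1],[0.5,-1,0.5,0,0,0,1],[0.3,-0.8,0.5,0,0,0,1],[0,0,0.5,0,0,0,1],[0,0,0.5,0,0,0,1],[0,0,0,0,0,0,1],[0,0,0,0,0,0,1],[0,0,0,0,0,0,1]]]'

```text
time: 3.5
tcp_pos: [0.4559, 0.0188, 0.1411]
ee_rot: [3.142, 0.0, 0.001]
ft_force: [0.0, -0.5, 0.0]
width: 0.0919
finger_force: 0.0
```

```bash
python3 - <<'E'
from h import *
o=get_obs();w=read_camera("wrist");np.save('w1.npy',w);save(w,'w1')
print(o['joint_positions'].round(3))
for b in blobs(w,(0,130,60),(8,255,255),60):
    print(b,onz(ray('wrist',b[2][0],o),.007), [onz(ray('wrist',p,o),.014).round(4).tolist() for p in cv2.boxPoints(b[2])])
E
```

```text
[ 0.038  0.201  2.064 -0.     0.876  1.609]
([255.1, 144.4], [247, 127, 17, 37, 393], ((254.993896484375, 145.05487060546875), (13.251784324645996, 35.8902473449707), 6.34019136428833)) [0.49873272 0.02262122 0.007     ] [[0.4825, 0.0311, 0.014], [0.5171, 0.0269, 0.014], [0.5158, 0.0142, 0.014], [0.481, 0.018, 0.014]]
([193.5, 223.8], [165, 211, 48, 27, 462], ((187.75, 222.75), (46.479515075683594, 20.788307189941406), 11.309932708740234)) [0.41591867 0.09527171 0.007     ] [[0.4122, 0.12, 0.014], [0.4348, 0.1139, 0.014], [0.4248, 0.0671, 0.014], [0.4019, 0.0724, 0.014]]
```

View pics/w1.png

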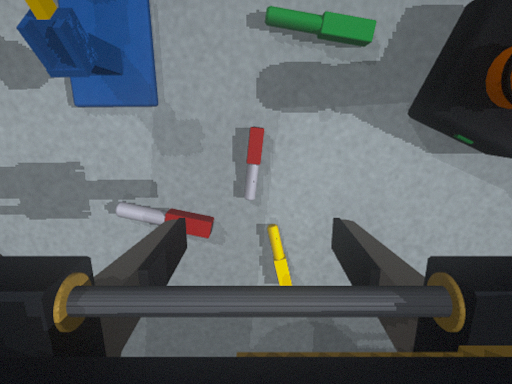

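>>> arm_command --series '[[[0.8,-0.1,0.6,0,0,0.5,1],[0.9,-0.05,0.6,0,0,0.5,1],[0,0,0.6,0,0,0,1],[0,0,0,0,0,0,1],[0,0,0,0,0,0,1],[0,0,0,0,0,0,1]]]'

```text
time: 4.15
tcp_pos: [0.4985, 0.022, 0.0965]
ee_rot: [-3.138, 0.156, -0.002]
ft_force: [0.8, -0.2, -0.2]
width: 0.0914
finger_force: 0.0
```

```bash
python3 - <<'E'
from h import *
w1=np.load('w1.npy')
o1={'tcp_pos':np.array([0.4559,0.0188,0.1411]),'ee_rot':np.array([3.1416,0,.001])}
o=get_obs();w=read_camera("wrist");np.save('w2.npy',w)
print(o['tcp_pos'],o['ee_rot'])
b=[x for x in blobs(w,(0,130,60),(8,255,255),60)]
for x in b:print(x)
x=min(b,key=lambda x:abs(x[0][0]-258)+abs(x[0][1]-190))
print(cross([ray('wrist',(254.99,145.05),o1),ray('wrist',x[2][0],o)]))
print(onz(ray('wrist',x[2][0],o),.010), [onz(ray('wrist',p,o),.014).round(4).tolist() for p in cv2.boxPoints(x[2])])
# bright shank
hsv=cv2.cvtColor(w,cv2.COLOR_RGB2HSV);m=((hsv[...,2]>165)&(hsv[...,1]<50)).astype(np.uint8)
n,l,s,c=cv2.connectedComponentsWithStats(m)
for i in range(1,n):
  if s[i][4]>80:
    r=cv2.minAreaRect(np.argwhere(l==i)[:,::-1].astype(np.float32));print('sh',s[i],r,onz(ray('wrist',r[0],o),.010))
E
```

```text
[0.49848926 0.02202272 0.09648711] [-3.13761460e+00  1.55796051e-01 -1.63613706e-03]
([258.0, 199.0], [251, 179, 15, 41, 471], ((258.0, 199.0), (40.0, 14.0), 90.0))
([184.4, 280.6], [167, 273, 41, 13, 238], ((187.0, 279.0), (40.0, 12.0), -0.0))
(array([0.49920469, 0.02256012, 0.01191157]), [np.float64(7.187958797409952e-05), np.float64(7.187958797409156e-05)])
[0.49867158 0.02269085 0.01      ] [[0.518, 0.0267, 0.014], [0.5168, 0.0149, 0.014], [0.4809, 0.0183, 0.014], [0.4821, 0.0306, 0.014]]
sh [ 270  149  173  130 8547] ((356.60137939453125, 212.8555145263672), (128.78790283203125, 171.2811279296875), 88.58557891845703) [ 0.47709921 -0.06365544  0.01      ]
sh [ 88 179  31  13 162] ((103.0, 185.0), (30.0, 12.0), -0.0) [0.52472854 0.15573986 0.01      ]
sh [119 183  16  22 135] ((125.5999984741211, 194.20001220703125), (13.914021492004395, 20.87103271484375), 18.434947967529297) [0.51461293 0.13793394 0.01      ]
sh [443 198  20  21 123] ((451.2130432128906, 208.84425354003906), (20.613937377929688, 13.827983856201172), 39.80556869506836) [ 0.47247751 -0.14751441  0.01      ]
sh [256 220   8  38 262] ((259.5, 238.5), (37.0, 7.0), 90.0) [0.46118266 0.02508986 0.01      ]
```

The head is at (0.499, 0.0226) and about 12 mm high, which fits its 14 mm top face. The tool is aligned with the axis, so I descend and grip.

>>> arm_command --series '[[[0,-0.02,0.8,0,0,0,1],[0,0,0.8,0,0,0,1],[0,0,0.8,0,0,0,1],[0,0,0.5,0,0,0,1],[0,0,0.4,0,0,0,1],[0,0,0,0,0,0,1],[0,0,0,0,0,0,-1],[0,0,0,0,0,0,-1],[0,0,0,0,0,0,-1],[0,0,0,0,0,0,-1],[0,0,0,0,0,0,-1],[0,0,0,0,0,0,-1],[0,0,0,0,0,0,-1],[0,0,0,0,0,0,-1]]]' --squeeze 30

```text
time: 5.6
tcp_pos: [0.4984, 0.0227, 0.0131]
ee_rot: [-3.138, 0.156, -0.0]
ft_force: [0.6, 0.2, 0.7]
width: 0.0299
finger_force: 0.0
```

```bash
python3 - <<'E'
from h import *
o=get_obs();print(o['tcp_pos'],o['ee_rot'],o['width'],o['finger_force'],o['ft_force'],o['joint_positions'])
E
```

```text
[0.49835689 0.02265497 0.01308891] [-3.13769405e+00  1.55767381e-01 -2.07085186e-05] 0.029932379483634933 0.0 [0.58186919 0.23014892 0.74031913] [4.23980932e-02 4.77110402e-01 2.04816822e+00 5.73931564e-05
 6.16297735e-01 1.71235395e+00]
```

>>> arm_command --series '[[[0,0,0,0,0,0,-1],[0,0,0,0,0,0,-1],[0,0,0,0,0,0,-1],[0,0,0,0,0,0,-1],[0,0,0,0,0,0,-1],[0,0,-0.4,0,0,0,-1],[0,0,-0.8,0,0,0,-1],[0,0,-1,0,0,-0.5,-1],[0,0,-1,0,0,-0.5,-1],[0,0,-1,0,0,0,-1],[0,0,-1,0,0,0,-1],[0,0,-1,0,0,0,-1],[0,-0.5,-1,0,0,0,-1],[0,-1,-0.5,0,0,0,-1],[0,-1,0,0,0,0,-1],[0,-1,0,0,0,0,-1],[0,-1,0,0,0,0,-1],[0,0,0,0,0,0,-1],[0,0,0,0,0,0,-1],[0,0,0,0,0,0,-1]]]'

```text
time: 7.6
tcp_pos: [0.4981, 0.1344, 0.2058]
ee_rot: [3.141, 0.001, -0.0]
ft_force: [0.7, 0.4, -1.0]
width: 0.0134
finger_force: 30.0
```

```bash
python3 - <<'E'
from h import *
o=get_obs();print(o['tcp_pos'],o['ee_rot'],o['width'],o['finger_force'],o['joint_positions'])
w=read_camera("wrist");np.save('w3.npy',w);save(w,'w3')
for x in blobs(w,(0,130,60),(8,255,255),60):print('r',x)
for x in blobs(w,(20,150,80),(32,255,255),60):print('y',x)
for x in blobs(w,(105,120,30),(125,255,255),60):print('b',x)
E
```

```text
[0.49805374 0.13444411 0.20577221] [ 3.14125807e+00  9.77750423e-04 -1.84767444e-04] 0.013381967161156354 29.984420835971832 [ 2.60945038e-01  2.05239651e-01  1.88463513e+00 -3.37199374e-04
  1.05191774e+00  1.83128609e+00]
r ([259.2, 237.6], [247, 208, 25, 58, 1036], ((259.0, 236.5), (57.0, 24.0), 90.0))
r ([303.8, 236.8], [297, 229, 13, 19, 120], ((304.5, 236.5), (20.124608993530273, 9.391485214233398), 63.43495178222656))
y ([230.9, 71.9], [225, 51, 12, 44, 423], ((230.75173950195312, 72.52069854736328), (43.68192672729492, 10.214594841003418), 85.2363510131836))
y ([357.5, 246.4], [353, 237, 10, 20, 155], ((357.5799865722656, 246.5600128173828), (19.940410614013672, 8.061017990112305), 81.8698959350586))
y ([217.9, 301.5], [215, 275, 10, 57, 251], ((218.08119201660156, 302.80419921875), (7.349590301513672, 56.319793701171875), 5.8263421058654785))
y ([300.3, 307.5], [297, 277, 7, 55, 186], ((300.3876037597656, 304.0079040527344), (5.8763275146484375, 53.94794845581055), 1.1691393852233887))
y ([354.0, 350.1], [285, 346, 133, 11, 916], ((351.0, 351.0), (10.0, 132.0), 90.0))
b ([239.5, 101.0], [204, 56, 69, 88, 5420], ((238.0, 99.49999237060547), (67.99998474121094, 86.99998474121094), -0.0))
```

View pics/w3.png

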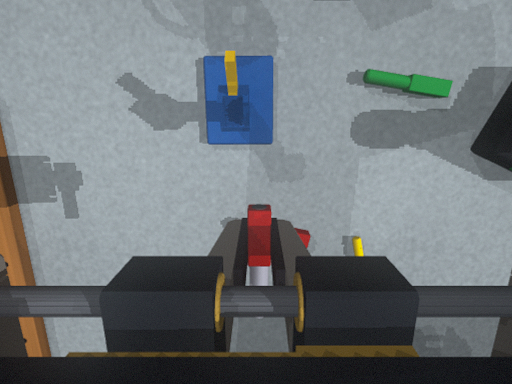

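The bit is held with its head at px (259,237). The rest base is at px (238,100) and the rib at (231,73). I take a second view from nearer for the heights.

>>> arm_command --series '[[[0.8,-0.5,0,0,0,0,-1],[0.8,-0.5,0,0,0,0,-1],[0,0,0,0,0,0,-1],[0,0,0,0,0,0,-1],[0,0,0,0,0,0,-1]]]'

```text
time: 8.15
tcp_pos: [0.5375, 0.1593, 0.2054]
ee_rot: [3.141, 0.0, -0.002]
ft_force: [-0.8, 0.0, -1.0]
width: 0.0138
finger_force: 30.0
```

```bash
python3 - <<'E'
from h import *
o1={'tcp_pos':np.array([0.49805374,0.13444411,0.20577221]),'ee_rot':np.array([3.14125807,9.77750423e-04,-1.84767444e-04])}
w1=np.load('w3.npy')
o=get_obs();w=read_camera("wrist");np.save('w4.npy',w);print(o['tcp_pos'],o['ee_rot'])
save(cv2.resize(np.hstack([w1[30:160,180:300],w[30:230,180:300][:130]]),None,fx=3,fy=3,interpolation=2),'rest')
def ends(im,oo):
    hsv=cv2.cvtColor(im,cv2.COLOR_RGB2HSV);m=cv2.inRange(hsv,np.array((20,150,80)),np.array((32,255,255)))
    n,l,s,c=cv2.connectedComponentsWithStats(m)
    i=min(range(1,n),key=lambda i:abs(c[i][0]-240)+abs(c[i][1]-90)+(1000 if s[i][4]<60 else 0))
    p=np.argwhere(l==i)[:,::-1]; y0,y1=p[:,1].min(),p[:,1].max()
    print('rows',y0,y1,[(y,p[p[:,1]==y][:,0].min(),p[p[:,1]==y][:,0].max()) for y in range(y0,y1+1,5)])
    f=np.polyfit(p[:,1],p[:,0],1)
    return [(np.polyval(f,y),y) for y in(y0-.5,y1+.5)]
e1,e2=ends(w1,o1),ends(w,o);print(e1,e2)
for a,b in zip(e1,e2):print(cross([ray('wrist',a,o1),ray('wrist',b,o)]))
for im,oo in((w1,o1),(w,o)):
    b=max(blobs(im,(105,120,30),(125,255,255),60),key=lambda b:b[1][4]);print(b,onz(ray('wrist',b[2][0],oo),.01),[onz(ray('wrist',q,oo),.01).round(4).tolist() for q in cv2.boxPoints(b[2])])
# bit in hand
T=R.from_rotvec(o1['ee_rot']).as_matrix()
for q in((259,207.5),(259,265.5),(247,236.5),(272,236.5)):
    r=ray('wrist',q,o1); print('bit',(T.T@(onz(r,o1['tcp_pos'][2]+.013)-o1['tcp_pos'])).round(4))
E
```

```text
[0.53748321 0.15930149 0.20535346] [ 3.14116869e+00  2.31090354e-04 -1.65043503e-03]
rows 51 94 [(51, np.int64(226), np.int64(234)), (56, np.int64(225), np.int64(234)), (61, np.int64(225), np.int64(234)), (66, np.int64(226), np.int64(235)), (71, np.int64(226), np.int64(235)), (76, np.int64(227), np.int64(236)), (81, np.int64(228), np.int64(236)), (86, np.int64(228), np.int64(236)), (91, np.int64(228), np.int64(236))]
rows 101 138 [(101, np.int64(256), np.int64(263)), (106, np.int64(256), np.int64(264)), (111, np.int64(256), np.int64(264)), (116, np.int64(257), np.int64(264)), (121, np.int64(257), np.int64(264)), (126, np.int64(257), np.int64(264)), (131, np.int64(257), np.int64(264)), (136, np.int64(257), np.int64(263))]
[(np.float64(229.1764475245846), np.float64(50.5)), (np.float64(232.65324180282488), np.float64(94.5))] [(np.float64(260.0370833933728), np.float64(100.5)), (np.float64(260.3909602337536), np.float64(138.5))]
(array([0.62082104, 0.15840993, 0.1067316 ]), [np.float64(0.0002740730693246772), np.float64(0.0002740730693247459)])
(array([0.58781198, 0.15788274, 0.08962316]), [np.float64(0.0001689210654711582), np.float64(0.00016892106547117494)])
([239.5, 101.0], [204, 56, 69, 88, 5420], ((238.0, 99.49999237060547), (67.99998474121094, 86.99998474121094), -0.0)) [0.58782342 0.15867381 0.01      ] [[0.5375, 0.2008, 0.01], [0.6346, 0.1962, 0.01], [0.6347, 0.1195, 0.01], [0.5375, 0.1183, 0.01]]
([259.8, 134.3], [226, 92, 68, 84, 4951], ((260.398681640625, 133.6418914794922), (82.81481170654297, 67.02838897705078), 88.66777801513672)) [0.58790896 0.15724405 0.01      ] [[0.6342, 0.1973, 0.01], [0.6359, 0.1195, 0.01], [0.5382, 0.1143, 0.01], [0.5363, 0.1978, 0.01]]
bit [ 0.0237  0.0001 -0.013 ]
bit [-0.0102  0.0001 -0.013 ]
bit [ 0.0072 -0.0064 -0.013 ]
bit [ 0.0072  0.0071 -0.013 ]
```

View pics/rest.png

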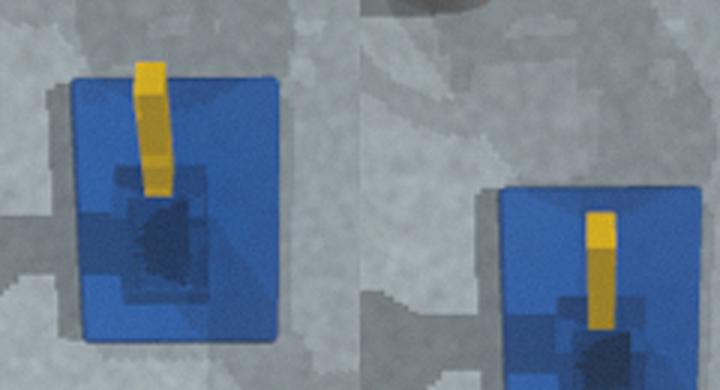

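The rib's ridge, the light/dark edge, is at px (231,61.7) in view 1 and (260,112.6) in view 2. The dark area below it is the trough. I triangulate the ridge as a check.

```bash
python3 - <<'E'
from h import *
o1={'tcp_pos':np.array([0.49805374,0.13444411,0.20577221]),'ee_rot':np.array([3.14125807,9.77750423e-04,-1.84767444e-04])}
o2={'tcp_pos':np.array([0.53748321,0.15930149,0.20535346]),'ee_rot':np.array([3.14116869e+00,2.31090354e-04,-1.65043503e-03])}
for n,o,c in(('w3',o1,231),('w4',o2,260)):
    w=np.load(n+'.npy'); print(n,cv2.cvtColor(w,cv2.COLOR_RGB2HSV)[45:145 if n=='w4' else 100,c-2:c+3,2].mean(1).astype(int).tolist())
print(cross([ray('wrist',(230.2,61.5),o1),ray('wrist',(260.1,112.5),o2)]))
print(onz(ray('wrist',(230.2,61.5),o1),.115),onz(ray('wrist',(260.1,112.5),o2),.115))
E
```

```text
w3 [145, 144, 143, 144, 146, 160, 210, 207, 206, 207, 206, 204, 206, 207, 207, 204, 181, 152, 154, 154, 153, 153, 155, 154, 155, 153, 155, 153, 154, 155, 155, 154, 153, 154, 153, 155, 160, 175, 174, 175, 168, 153, 154, 153, 157, 155, 155, 162, 178, 167, 119, 127, 122, 122, 118]
w4 [143, 143, 142, 141, 140, 141, 141, 140, 137, 140, 138, 138, 139, 138, 143, 148, 146, 142, 143, 143, 145, 146, 148, 148, 148, 148, 147, 147, 146, 144, 141, 143, 143, 144, 144, 145, 143, 145, 146, 144, 141, 141, 142, 142, 142, 140, 130, 115, 129, 137, 140, 140, 140, 140, 142, 125, 187, 209, 206, 205, 205, 205, 206, 205, 206, 206, 208, 192, 151, 154, 154, 154, 154, 154, 154, 154, 154, 154, 154, 155, 154, 154, 154, 154, 154, 155, 154, 154, 155, 155, 154, 154, 154, 157, 136, 101, 111, 107, 91, 84]
(array([0.61125587, 0.15783557, 0.11205914]), [np.float64(0.0003629613022793293), np.float64(0.00036296130227917594)])
[0.61094147 0.15725901 0.115     ] [0.61102899 0.15816105 0.115     ]
```

The rest ridge is at (0.611, 0.158, 0.112) against an expected height of 0.115, so the rest origin is about (0.586, 0.158) with yaw 0. Next I check how the bit sits in the hand, using the fixed cameras.

```bash
python3 - <<'E'
from h import *
o=get_obs();print(o['tcp_pos'])
w=np.load('w4.npy')
t=read_camera('top');s=read_camera('side');np.save('t5.npy',t);np.save('s5.npy',s)
for x in blobs(w,(0,130,60),(8,255,255),60):print('w',x)
for n,im in(('top',t),('side',s)):
    for lo,hi in(((0,130,60),(8,255,255)),):
        for x in blobs(im,lo,hi,10):print(n,x[:2])
c=calibration('side');C=np.array(c['camera_from_world']);K=np.array(c['K'])
def pr(n,p):
    c=calibration(n);q=np.array(c['camera_from_world'])@np.r_[p,1];q=np.array(c['K'])@q[:3];return (q[:2]/q[2]).round().astype(int)
u,v=pr('side',o['tcp_pos']);print(u,v,pr('top',o['tcp_pos']))
a=s[max(v-45,0):v+45,u-65:u+65];save(cv2.resize(a,None,fx=6,fy=6,interpolation=2),'s5')
E
```

```text
[0.53749965 0.1593906  0.20545406]
w ([259.3, 237.9], [248, 209, 24, 57, 1026], ((259.5, 237.0), (56.0, 23.0), 90.0))
top ([209.6, 266.3], [199, 261, 23, 12, 177])
side ([241.9, 108.1], [240, 104, 5, 10, 35])
side ([227.1, 109.8], [225, 106, 5, 9, 29])
side ([186.8, 208.9], [181, 199, 12, 22, 118])
233 107 [159 197]
```

View pics/s5.png

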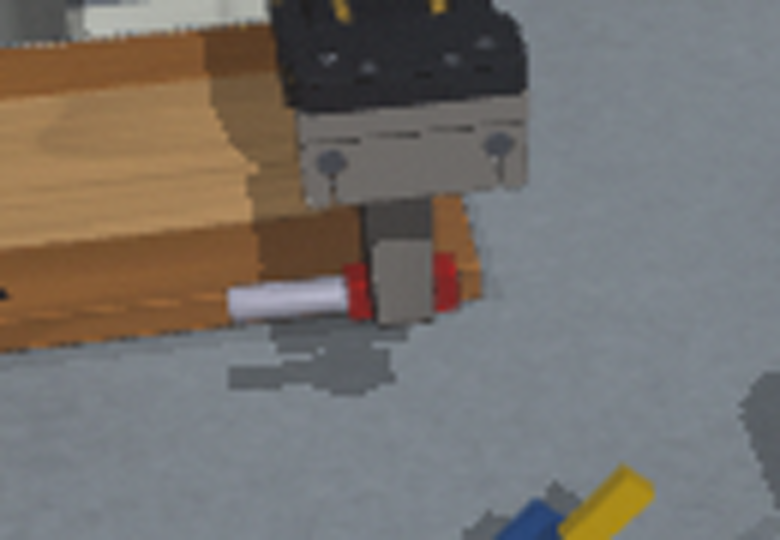

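In the side crop the head (crop x 345–458) is centred in the finger (372–432). The axis lies about 6 mm ahead of the TCP toward the tips, as it should. I tilt by 45° now.

>>> arm_command --series '[[[0,0,0,0,0.98,0,-1],[0,0,0,0,0.98,0,-1],[0,0,0,0,0.98,0,-1],[0,0,0,0,0.98,0,-1],[0,0,0,0,0.98,0,-1],[0,0,0,0,0.98,0,-1],[0,0,0,0,0.98,0,-1],[0,0,0,0,0.98,0,-1],[0,0,0,0,0,0,-1],[0,0,0,0,0,0,-1],[0,0,0,0,0,0,-1]]]'

```text
time: 9.4
tcp_pos: [0.5419, 0.1533, 0.2127]
ee_rot: [2.944, -0.006, 1.061]
ft_force: [-0.3, 0.5, -1.4]
width: 0.0137
finger_force: 30.0
```

```bash
cat >> h.py <<'E'
def go(p,rv):
    o=get_obs();M=R.from_rotvec(o['ee_rot']);d=M.inv().apply(np.array(p)-o['tcp_pos'])
    r=(M.inv()*R.from_rotvec(rv)).as_rotvec()
    print('t',round(o['time'],2),'tcp',o['tcp_pos'].round(4),'q',o['joint_positions'].round(3),'w',round(o['width'],4),'ff',round(o['finger_force'],1),'f',o['ft_force'].round(1))
    print('shift units',(d/.025).round(2),'turn units',(r/.1).round(2))
def tool(yaw,tilt):  # tool x azimuth yaw; tilt>0: tool z leans toward +x of yaw
    return (R.from_euler('z',yaw)*R.from_rotvec([np.pi,0,0])*R.from_rotvec([0,tilt,0])).as_rotvec()
E
python3 - <<'E'
from h import *
go([.595,.158,.120],tool(0,np.pi/4))
E
```

```text
t 9.4 tcp [0.5419 0.1533 0.2127] q [ 0.454  0.062  2.26  -1.03   0.347  2.933] w 0.0137 ff 30.0 f [-0.3  0.5 -1.4]
shift units [-0.73 -0.24  4.21] turn units [0.13 0.93 0.01]
```

The 45° tilt runs into the wrist limits here (q5 small, q6 near its end). I fit the arm's planar geometry from the poses so far to see which tilts are possible.

```bash
python3 - <<'E'
from h import *
from scipy.optimize import least_squares
o=get_obs()
D=[([-1.22843,.353638,1.634117,0,1.155192,-.002425],[.21107,-.587781,.224877]),
([.038,.201,2.064,0,.876,1.609],[.4559,.0188,.1411]),
([.042398,.47711,2.048168,0,.616298,1.712354],[.498357,.022655,.013089]),
([.260945,.20524,1.884635,0,1.051918,1.831286],[.498054,.134444,.205772]),
(o['joint_positions'],o['tcp_pos'])]
def fk(q,p):
    r0,h,a2,a3,e3,L=p; q=np.array(q)
    M=R.from_euler('z',q[0])*R.from_euler('y',q[1])
    x=R.from_euler('z',q[0]).apply([r0,0,h])+M.apply([0,0,a2])
    M=M*R.from_euler('y',q[2]); x=x+M.apply([e3,0,a3])
    M=M*R.from_euler('z',q[3])*R.from_euler('y',q[4]); return x+M.apply([0,0,L]),(M*R.from_euler('z',q[5]))
f=lambda p:np.concatenate([fk(q,p)[0]-t for q,t in D])
best=min((least_squares(f,np.random.default_rng(i).uniform([-.1,.1,.3,.3,-.1,.1],[.2,.5,.6,.6,.1,.4])) for i in range(20)),key=lambda s:s.cost)
p=best.x;print(p.round(4),np.abs(best.fun).max())
M=fk(D[-1][0],p)[1];A=M.inv()*R.from_rotvec(o['ee_rot']);print('off',A.as_euler('zyx').round(3))
np.save('kin.npy',np.r_[p,A.as_euler('zyx')[0]])
E
cat >> h.py <<'E'
LO=np.array([-2.63,-.92,.06,-1.3,0,-3.02]);HI=np.array([2.63,2.1,2.66,4.44,2.69,3.02])
def fk(q,k):
    r0,h,a2,a3,e3,L,az=k
    B=R.from_euler('z',q[0]);M=B*R.from_euler('y',q[1]);x=B.apply([r0,0,h])+M.apply([0,0,a2])
    M=M*R.from_euler('y',q[2]);x=x+M.apply([e3,0,a3]);M=M*R.from_euler('z',q[3])*R.from_euler('y',q[4])
    return x+M.apply([0,0,L]),M*R.from_euler('z',q[5]+az)
def ik(pos,rv,seed=None):
    from scipy.optimize import least_squares
    k=np.load('kin.npy')
    def f(q):
        x,M=fk(q,k);return np.r_[(x-pos)*10,(R.from_rotvec(rv).inv()*M).as_rotvec()]
    s0=[seed] if seed is not None else [np.array([np.arctan2(pos[1],pos[0]),.2,2.,a,.5,b]) for a in(-1,0.01,1,3) for b in(-1.6,0,1.6)]
    S=min((least_squares(f,np.clip(s,LO+.01,HI-.01),bounds=(LO,HI)) for s in s0),key=lambda s:s.cost)
    return S.x,np.abs(S.fun).max()
E
python3 - <<'E'
from h import *
for name,pos,az in(('rest',[.595,.158,.120],0),('chuck',[.561,-.193,.178],np.arctan2(-.193,.561))):
  for yw in(0,np.pi):
    for t in(0,15,25,30,35,40,45):
        s=1 if yw==0 else -1
        q,e=ik(pos,tool(az+yw,s*np.radians(t)));print(name,int(yw>0),t,q.round(2),e.round(4))
E
```

```text
[0.0009 0.2934 0.5659 0.4937 0.0578 0.3465] 0.0015074046690811069
off [ 1.571  0.    -0.   ]
rest 0 0 [ 0.26  0.45  1.74 -0.    0.95  1.83] 0.0
rest 0 15 [ 0.3   0.35  1.94 -0.14  0.6   1.98] 0.0
rest 0 25 [ 0.34  0.32  2.06 -0.39  0.37  2.25] 0.0
rest 0 30 [ 0.36  0.31  2.12 -0.7   0.28  2.57] 0.0
rest 0 35 [ 0.37  0.31  2.17 -1.15  0.23  3.02] 0.0136
rest 0 40 [ 0.4   0.32  2.24  4.43  0.26 -2.53] 0.0
rest 0 45 [ 0.42  0.35  2.28  4.06  0.37 -2.15] 0.0
rest 1 0 [ 0.26  0.45  1.74  0.    0.95 -1.31] 0.0
rest 1 15 [ 0.3   0.35  1.94 -0.14  0.6  -1.16] 0.0
rest 1 25 [ 0.34  0.32  2.06 -0.39  0.37 -0.89] 0.0
rest 1 30 [ 0.36  0.31  2.12 -0.7   0.28 -0.58] 0.0
rest 1 35 [ 0.38  0.31  2.18 -1.25  0.23 -0.01] 0.0
rest 1 40 [0.4  0.32 2.24 4.43 0.26 0.61] 0.0
rest 1 45 [0.42 0.35 2.28 4.06 0.37 0.99] 0.0
chuck 0 0 [-0.33  0.35  1.75 -0.    1.04  1.57] 0.0
chuck 0 15 [-0.33  0.24  1.95 -0.    0.7   1.57] 0.0
chuck 0 25 [-0.33  0.18  2.08  0.    0.45  1.57] 0.0
chuck 0 30 [-0.33  0.16  2.14  0.    0.31  1.57] 0.0
chuck 0 35 [-0.33  0.15  2.21 -0.    0.17  1.57] 0.0
chuck 0 40 [-0.33  0.15  2.27  0.    0.02  1.57] 0.0
chuck 0 45 [-0.33  0.17  2.32  3.14  0.14 -1.57] 0.0
chuck 1 0 [-0.33  0.35  1.75  0.    1.04 -1.57] 0.0
chuck 1 15 [-0.33  0.24  1.95  0.    0.7  -1.57] 0.0
chuck 1 25 [-0.33  0.18  2.08  0.    0.45 -1.57] 0.0
chuck 1 30 [-0.33  0.16  2.14 -0.    0.31 -1.57] 0.0
chuck 1 35 [-0.33  0.15  2.21 -0.    0.17 -1.57] 0.0
chuck 1 40 [-0.33  0.15  2.27 -0.    0.02 -1.57] 0.0
chuck 1 45 [-0.33  0.17  2.32  3.14  0.14  1.57] 0.0
```

```bash
python3 - <<'E'
from h import *
az=np.arctan2(-.193,.561)
for da in(0,.3,-.3):
  for t in(60,75,90):
    q,e=ik([.561,-.193,.178],tool(az+da,np.radians(t)));print(da,t,q.round(2),e.round(4))
for z in (.25,.3):
    q,e=ik([.561,-.193,z],tool(az,np.radians(90)));print(z,q.round(2),e.round(4))
E
```

```text
0 60 [-0.33  0.31  2.47  3.14  0.68 -1.57] 0.0
0 75 [-0.33  0.6   2.55  3.14  1.32 -1.57] 0.0
0 90 [-0.33  0.94  2.52  3.14  1.89 -1.57] 0.0
0.3 60 [-0.61  0.33  2.42  2.36  0.74 -1.25] 0.0
0.3 75 [-0.68  0.59  2.49  2.48  1.25 -1.53] 0.0
0.3 90 [-0.7   0.89  2.46  2.46  1.74 -1.7 ] 0.0
-0.3 60 [-0.05  0.33  2.42  3.93  0.74 -1.89] 0.0
-0.3 75 [ 0.02  0.59  2.49  3.8   1.25 -1.61] 0.0
-0.3 90 [ 0.04  0.89  2.46  3.82  1.74 -1.44] 0.0
0.25 [-0.33  0.67  2.57  3.14  1.67 -1.57] 0.0
0.3 [-0.33  0.47  2.58  3.14  1.48 -1.57] 0.0
```

The model fits to 1.5 mm. With the wrist flipped (q4≈π), a horizontal tool at the chuck is reachable, so the present grip can go straight in without the rest. First I bring the tool back upright and look at the chuck from two places.

>>> arm_command --series '[[[0,0,0,0,-0.9,0,-1],[0,0,0,0,-0.9,0,-1],[0,0,0,0,-0.9,0,-1],[0,0,0,0,-0.9,0,-1],[0,0,0,0,-0.9,0,-1],[0,0,0,0,-0.9,0,-1],[0,0,0,0,-0.9,0,-1],[0,0,0,0,-0.6,0,-1],[0,0,0,0,0,0,-1],[0,0,0,0,0,0,-1]]]'

```text
time: 10.4
tcp_pos: [0.5433, 0.1495, 0.2121]
ee_rot: [3.121, -0.024, 0.104]
ft_force: [0.3, 0.0, -1.2]
width: 0.0134
finger_force: 30.0
```

>>> arm_command --series '[[[-0.2,1,-0.2,0,0,0,-1],[-0.2,1,-0.2,0,0,0,-1],[-0.2,1,-0.2,0,0,0,-1],[-0.2,1,-0.2,0,0,0,-1],[-0.2,1,-0.2,0,0,0,-1],[-0.2,1,-0.2,0,0,0,-1],[-0.2,1,-0.2,0,0,0,-1],[-0.2,1,-0.2,0,0,0,-1],[-0.2,1,-0.2,0,0,0,-1],[-0.2,1,-0.2,0,0,0,-1],[-0.2,1,-0.2,0,0,0,-1],[-0.2,1,-0.2,0,0,0,-1],[0,0,0,0,0,0.8,-1],[0,0,0,0,0,0.8,-1],[0,0,0,0,0,0.8,-1],[0,0,0,0,0,0.8,-1],[0,0,0,0,0,0,-1],[0,0,0,0,0,0,-1],[0,0,0,0,0,0,-1]]]'

```text
time: 12.3
tcp_pos: [0.4743, -0.1484, 0.2744]
ee_rot: [3.087, -0.519, 0.108]
ft_force: [-0.1, -0.3, -1.1]
width: 0.014
finger_force: 30.0
```

```bash
python3 - <<'E'
from h import *
go([.4725,-.1625,.26],tool(-.33,0))
o=get_obs();w=read_camera("wrist");np.save('w6.npy',w);np.save('o6.npy',np.r_[o['tcp_pos'],o['ee_rot']])
save(w[0:230,100:500],'w6')
E
```

```text
t 12.3 tcp [ 0.4743 -0.1484  0.2744] q [-0.306  0.063  1.89  -0.     1.118  1.598] w 0.014 ff 30.0 f [-0.1 -0.3 -1.1]
shift units [0.08 0.56 0.58] turn units [-0.02 -0.7  -0.03]
```

View pics/w6.png

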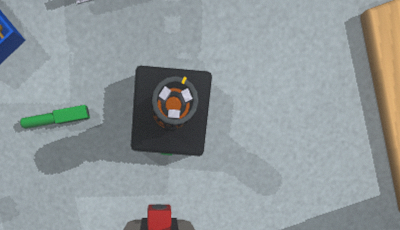

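The chuck mouth is at about px (275,100), with three bright jaws around it and the sleeve mark (yellow) at (284,79). Now a second view.

>>> arm_command --series '[[[0.6,0.4,0.3,0,-0.7,0,-1],[0.8,0.2,0.3,0,0,0,-1],[0.4,0,0,0,0,0,-1],[0,0,0,0,0,0,-1],[0,0,0,0,0,0,-1],[0,0,0,0,0,0,-1]]]'

```text
time: 12.95
tcp_pos: [0.5118, -0.1773, 0.2607]
ee_rot: [-3.096, 0.523, 0.001]
ft_force: [0.4, 0.3, -0.8]
width: 0.0134
finger_force: 30.0
```

```bash
python3 - <<'E'
from h import *
o=get_obs();w=read_camera("wrist");np.save('w7.npy',w)
a=np.load('o6.npy');o6={'tcp_pos':a[:3],'ee_rot':a[3:]};w6=np.load('w6.npy')
print(o['tcp_pos'],o['ee_rot'])
def jaws(im,c,rad=22):
    hsv=cv2.cvtColor(im,cv2.COLOR_RGB2HSV);m=((hsv[...,2]>150)&(hsv[...,1]<60)).astype(np.uint8)
    yy,xx=np.mgrid[:384,:512];m[(xx-c[0])**2+(yy-c[1])**2>rad**2]=0
    n,l,s,ce=cv2.connectedComponentsWithStats(m)
    return [(ce[i].round(1),s[i][4]) for i in range(1,n) if s[i][4]>20]
def sleeve(im,c):
    g=cv2.GaussianBlur(cv2.cvtColor(im,cv2.COLOR_RGB2GRAY),(5,5),1)
    x0,y0=int(c[0]-50),int(c[1]-50)
    r=cv2.HoughCircles(g[max(y0,0):y0+100,x0:x0+100],cv2.HOUGH_GRADIENT,1,10,param1=60,param2=12,minRadius=10,maxRadius=40)
    return None if r is None else (r[0][:4]+[x0,max(y0,0),0]).round(1).tolist()
j1=jaws(w6,(275,100));print(j1,sleeve(w6,(275,100)))
# predict in second view
T=np.eye(4);T[:3,:3]=R.from_rotvec(o['ee_rot']).as_matrix();T[:3,3]=o['tcp_pos'];c=calibration('wrist');W=np.linalg.inv(T@np.array(c['T_tool_cam']))
p=onz(ray('wrist',(275,100),o6),.157);q=np.array(c['K'])@(W@np.r_[p,1])[:3];q=q[:2]/q[2];print(p,q)
j2=jaws(w,q,30);print(j2,sleeve(w,q))
if len(j1)==3 and len(j2)==3:
    m1=np.mean([x[0] for x in j1],0);m2=np.mean([x[0] for x in j2],0)
    print(m1,m2,cross([ray('wrist',m1,o6),ray('wrist',m2,o)]),onz(ray('wrist',m1,o6),.156),onz(ray('wrist',m2,o),.156))
E
```

```text
[ 0.51180193 -0.17726688  0.26073191] [-3.09597907e+00  5.23102931e-01  7.38502951e-04]
[(array([264.5,  92.8]), np.int32(88)), (array([286. ,  94.8]), np.int32(88)), (array([273.4, 113.1]), np.int32(90))] [[274.5, 102.5, 21.7], [290.5, 107.5, 33.8], [272.5, 92.5, 16.9], [255.5, 99.5, 33.8]]
[ 0.55800007 -0.19326505  0.157     ] [258.73113706 141.29556744]
[(array([247.7, 133.5]), np.int32(97)), (array([270.4, 135.5]), np.int32(96)), (array([257.3, 154. ]), np.int32(98))] [[258.5, 140.5, 23.6], [277.5, 150.5, 29.3], [264.5, 148.5, 14.5], [252.5, 132.5, 14.5]]
[274.63333333 100.23333333] [258.46666667 141.        ] (array([ 0.55814847, -0.19307006,  0.1547133 ]), [np.float64(1.0204945926355383e-05), np.float64(1.0204945926627194e-05)]) [ 0.55801402 -0.19296443  0.156     ] [ 0.55825053 -0.19309855  0.156     ]
```

The chuck axis is at (0.5582, -0.193) with the jaw tops at z≈0.155, which fits the 0.156 given. Next I work out the rows for the wrist flip.

```bash
cat >> h.py <<'E'
def rows(qs):
    k=np.load('kin.npy');P=[fk(q,k) for q in qs];out=[]
    for (x,M),(y,N) in zip(P,P[1:]):
        out.append(np.r_[M.inv().apply(y-x)/.025,(M.inv()*N).as_rotvec()/.1].round(2).tolist()+[-1])
    return out
E
python3 - <<'E'
from h import *
az=-.333;u=np.array([np.cos(az),np.sin(az),0])
o=get_obs();q0=o['joint_positions']
P=.50*u+[0,0,.33]
A,e=ik(P,tool(az,np.radians(28)),np.array([az,0.,2.1,0,.5,1.57]));print(A.round(3),e)
B,e=ik(P,tool(az,np.radians(75)),np.array([az,0.,2.3,3.14,.5,-1.57]));print(B.round(3),e)
for t in(55,60,65):print(t,ik(P,tool(az,np.radians(t)),np.array([az,0.,2.3,3.14,.3,-1.57]))[0].round(3))
C,e=ik(.50*u+[0,0,.33],tool(az,np.radians(90)),np.array([az,.3,2.5,3.14,1,-1.57]));print(C.round(3),e)
D,e=ik(.5905*u+[0,0,.25],tool(az,np.radians(90)),np.array([az,.3,2.5,3.14,1,-1.57]));print(D.round(3),e)
E
```

```text
[-0.333 -0.201  2.096 -0.     0.758  1.571] 1.4261161696005328e-14
[-0.333 -0.137  2.654  3.142  0.684 -1.571] 5.876132913584797e-12
55 [-0.333 -0.324  2.429  0.     0.077  1.571]
60 [-0.333 -0.312  2.489  3.142  0.082 -1.571]
65 [-0.333 -0.281  2.547  3.142  0.259 -1.571]
[-0.333 -0.087  2.66   3.141  0.783 -1.571] 0.21864166594529608
[-0.333  0.677  2.574  3.142  1.68  -1.571] 5.717648576819555e-14
```

```bash
python3 - <<'E'
from h import *
az=-.333;u=np.array([np.cos(az),np.sin(az),0]);P=.5905*u+[0,0,.30]
for t,q4,q5,q6 in((30,0,.4,1.57),(36,0,.4,1.57),(55,3.14,.3,-1.57),(60,3.14,.3,-1.57),(66,3.14,.3,-1.57)):
    print(t,ik(P,tool(az,np.radians(t)),np.array([az,.1,2.3,q4,q5,q6]))[0].round(3))
go(P,tool(az,np.radians(33)))
A=ik(P,tool(az,np.radians(33)),np.array([az,.1,2.3,0,.4,1.57]))[0];B=ik(P,tool(az,np.radians(59)),np.array([az,.1,2.3,3.14,.3,-1.57]))[0]
print(A.round(3),B.round(3))
n=18
for r in rows([A+(B-A)*i/n for i in range(n+1)]):print(r,end=',')
E
```

```text
30 [-0.333 -0.014  2.016 -0.     0.615  1.571]
36 [-0.333 -0.046  2.094  0.     0.465  1.571]
55 [-0.333 -0.067  2.329  3.142  0.08  -1.571]
60 [-0.333 -0.043  2.385  3.142  0.248 -1.571]
66 [-0.333  0.008  2.446  3.142  0.465 -1.571]
t 13.0 tcp [ 0.5119 -0.1773  0.2608] q [-0.337  0.19   1.772  0.002  1.18   1.568] w 0.0136 ff 30.0 f [-0.2  0.6 -0.7]
shift units [ 1.95 -0.02 -1.57] turn units [-0.01  5.76 -0.02]
[-0.333 -0.031  2.056 -0.     0.541  1.571] [-0.333 -0.049  2.374  3.142  0.213 -1.571]
[-0.21, -1.2, 0.07, 0.87, 0.09, -0.23, -1],[-0.02, -1.09, 0.07, 0.79, 0.23, -0.2, -1],[0.15, -0.95, 0.06, 0.68, 0.35, -0.18, -1],[0.28, -0.78, 0.05, 0.56, 0.45, -0.15, -1],[0.37, -0.59, 0.03, 0.43, 0.52, -0.13, -1],[0.43, -0.4, 0.01, 0.29, 0.56, -0.11, -1],[0.44, -0.21, -0.01, 0.14, 0.57, -0.09, -1],[0.42, -0.02, -0.03, 0.01, 0.56, -0.08, -1],[0.37, 0.15, -0.05, -0.12, 0.52, -0.07, -1],[0.29, 0.3, -0.07, -0.24, 0.45, -0.06, -1],[0.18, 0.43, -0.09, -0.33, 0.37, -0.05, -1],[0.05, 0.54, -0.11, -0.41, 0.28, -0.05, -1],[-0.09, 0.61, -0.13, -0.46, 0.17, -0.04, -1],[-0.23, 0.66, -0.14, -0.49, 0.07, -0.04, -1],[-0.38, 0.67, -0.15, -0.5, -0.04, -0.04, -1],[-0.52, 0.66, -0.15, -0.48, -0.14, -0.04, -1],[-0.65, 0.61, -0.15, -0.45, -0.23, -0.04, -1],[-0.76, 0.55, -0.15, -0.4, -0.31, -0.04, -1],
```

>>> arm_command --series '[[[0.65,0,-0.55,0,0,0,-1],[0.65,0,-0.5,0,0,0,-1],[0.65,0,-0.5,0,0,0,-1],[0,0,0,0,0.8,0,-1],[0,0,0,0,0.8,0,-1],[0,0,0,0,0.8,0,-1],[0,0,0,0,0.8,0,-1],[0,0,0,0,0.8,0,-1],[0,0,0,0,0.8,0,-1],[0,0,0,0,0.8,0,-1],[0,0,0,0,0.8,0,-1],[0,0,0,0,0.7,0,-1],[0,0,0,0,0,0,-1],[0,0,0,0,0,0,-1]]]'

```text
time: 14.4
tcp_pos: [0.5581, -0.1936, 0.2995]
ee_rot: [2.804, -0.475, 1.037]
ft_force: [-0.9, 0.3, -0.8]
width: 0.0136
finger_force: 30.0
```

```bash
python3 - <<'E'
from h import *
az=-.333;u=np.array([np.cos(az),np.sin(az),0]);P=.5905*u+[0,0,.30]
go(P,tool(az,np.radians(41)))
A=get_obs()['joint_positions'];B=ik(P,tool(az,np.radians(63)),np.array([az,.1,2.3,3.14,.3,-1.57]))[0]
print(A.round(3),B.round(3))
n=19
for r in rows([A+(B-A)*i/n for i in range(n+1)]):print(r,end=',')
E
```

```text
t 14.4 tcp [ 0.5581 -0.1936  0.2995] q [-0.338 -0.062  2.154  0.01   0.342  1.559] w 0.0136 ff 30.0 f [-0.9  0.3 -0.8]
shift units [ 0.01 -0.02 -0.02] turn units [ 0.    0.08 -0.03]
[-0.338 -0.062  2.154  0.01   0.342  1.559] [-0.333 -0.021  2.416  3.142  0.354 -1.571]
[-0.43, -0.77, 0.08, 0.55, -0.11, -0.09, -1],[-0.31, -0.75, 0.08, 0.54, -0.02, -0.08, -1],[-0.19, -0.71, 0.07, 0.51, 0.06, -0.08, -1],[-0.07, -0.65, 0.07, 0.47, 0.15, -0.07, -1],[0.03, -0.57, 0.06, 0.42, 0.22, -0.06, -1],[0.11, -0.48, 0.05, 0.35, 0.28, -0.06, -1],[0.19, -0.38, 0.04, 0.27, 0.34, -0.05, -1],[0.24, -0.26, 0.03, 0.19, 0.38, -0.05, -1],[0.27, -0.14, 0.01, 0.1, 0.4, -0.05, -1],[0.28, -0.01, -0.0, 0.01, 0.41, -0.05, -1],[0.28, 0.12, -0.02, -0.09, 0.4, -0.05, -1],[0.25, 0.24, -0.04, -0.18, 0.38, -0.05, -1],[0.2, 0.36, -0.05, -0.27, 0.34, -0.05, -1],[0.13, 0.47, -0.07, -0.35, 0.29, -0.06, -1],[0.05, 0.56, -0.08, -0.42, 0.23, -0.06, -1],[-0.05, 0.64, -0.1, -0.47, 0.16, -0.07, -1],[-0.16, 0.71, -0.11, -0.52, 0.07, -0.08, -1],[-0.28, 0.75, -0.12, -0.55, -0.01, -0.09, -1],[-0.4, 0.78, -0.12, -0.57, -0.11, -0.1, -1],
```

>>> arm_command --series '[[[-0.43,-0.77,0.08,0.55,-0.11,-0.09,-1],[-0.31,-0.75,0.08,0.54,-0.02,-0.08,-1],[-0.19,-0.71,0.07,0.51,0.06,-0.08,-1],[-0.07,-0.65,0.07,0.47,0.15,-0.07,-1],[0.03,-0.57,0.06,0.42,0.22,-0.06,-1],[0.11,-0.48,0.05,0.35,0.28,-0.06,-1],[0.19,-0.38,0.04,0.27,0.34,-0.05,-1],[0.24,-0.26,0.03,0.19,0.38,-0.05,-1],[0.27,-0.14,0.01,0.1,0.4,-0.05,-1],[0.28,-0.01,0,0.01,0.41,-0.05,-1]]]'

```text
time: 15.4
tcp_pos: [0.5942, -0.0803, 0.3079]
ee_rot: [-2.635, 0.216, -1.378]
ft_force: [0.2, 0.8, -0.8]
width: 0.0139
finger_force: 30.0
```

```bash
python3 - <<'E'
from h import *
go([.558,-.193,.3],tool(-.333,1.1))
A=get_obs()['joint_positions']
az=-.333;u=np.array([np.cos(az),np.sin(az),0]);P=.5905*u+[0,0,.30]
B=ik(P,tool(az,np.radians(63)),np.array([az,.1,2.3,3.14,.3,-1.57]))[0]
n=11
for r in rows([A+(B-A)*i/n for i in range(n+1)]):print(r,end=',')
E
```

```text
t 15.4 tcp [ 0.5942 -0.0803  0.3079] q [-0.338 -0.037  2.292  1.683  0.353 -0.117] w 0.0139 ff 30.0 f [ 0.2  0.8 -0.8]
shift units [-0.17  4.55 -1.35] turn units [-3.45  1.7  -0.35]
[0.23, 0.1, -0.02, -0.08, 0.33, -0.04, -1],[0.21, 0.18, -0.03, -0.14, 0.31, -0.04, -1],[0.18, 0.26, -0.04, -0.2, 0.29, -0.04, -1],[0.14, 0.33, -0.05, -0.25, 0.26, -0.04, -1],[0.09, 0.4, -0.06, -0.3, 0.22, -0.05, -1],[0.03, 0.46, -0.07, -0.34, 0.18, -0.05, -1],[-0.04, 0.51, -0.08, -0.38, 0.13, -0.05, -1],[-0.11, 0.55, -0.09, -0.41, 0.08, -0.06, -1],[-0.18, 0.59, -0.09, -0.43, 0.02, -0.06, -1],[-0.26, 0.61, -0.1, -0.45, -0.04, -0.07, -1],[-0.34, 0.62, -0.1, -0.45, -0.1, -0.08, -1],
```

The flip is tracking the plan well (q4=1.68), so I finish it.

>>> arm_command --series '[[[0.23,0.1,-0.02,-0.08,0.33,-0.04,-1],[0.21,0.18,-0.03,-0.14,0.31,-0.04,-1],[0.18,0.26,-0.04,-0.2,0.29,-0.04,-1],[0.14,0.33,-0.05,-0.25,0.26,-0.04,-1],[0.09,0.4,-0.06,-0.3,0.22,-0.05,-1],[0.03,0.46,-0.07,-0.34,0.18,-0.05,-1],[-0.04,0.51,-0.08,-0.38,0.13,-0.05,-1],[-0.11,0.55,-0.09,-0.41,0.08,-0.06,-1],[-0.18,0.59,-0.09,-0.43,0.02,-0.06,-1],[-0.26,0.61,-0.1,-0.45,-0.04,-0.07,-1],[-0.34,0.62,-0.1,-0.45,-0.1,-0.08,-1],[0,0,0,0,0,0,-1]]]'

```text
time: 16.6
tcp_pos: [0.5585, -0.192, 0.3002]
ee_rot: [2.506, -0.423, 1.528]
ft_force: [-0.4, -0.2, 0.3]
width: 0.0139
finger_force: 30.0
```

```bash
python3 - <<'E'
from h import *
az=-.333;go([.5525,-.191,.25],tool(az,np.pi/2))
E
```

```text
t 16.6 tcp [ 0.5585 -0.192   0.3002] q [-0.33  -0.021  2.416  3.158  0.349 -1.586] w 0.0139 ff 30.0 f [-0.4 -0.2  0.3]
shift units [-1.9   0.04  0.7 ] turn units [0.03 4.75 0.01]
```

>>> arm_command --series '[[[0,0,0,0,0.8,0,-1],[0,0,0,0,0.8,0,-1],[0,0,0,0,0.8,0,-1],[0,0,0,0,0.8,0,-1],[0,0,0,0,0.8,0,-1],[0,0,0,0,0.75,0,-1],[-0.5,0,0,0,0,0,-1],[-0.6,0.04,-0.15,0,0,0,-1],[-0.6,0,-0.1,0,0,0,-1],[0,0,0,0,0,0,-1],[0,0,0,0,0,0,-1],[0,0,0,0,0,0,-1]]]'

```text
time: 17.8
tcp_pos: [0.5521, -0.1901, 0.258]
ee_rot: [2.04, -0.342, 2.041]
ft_force: [0.7, 0.7, -1.7]
width: 0.0137
finger_force: 30.0
```

```bash
cat > look.py <<'E'
from h import *
az=-.333;go([.5525,-.191,.25],tool(az,np.pi/2))
s=read_camera('side');t=read_camera('top')
a=cv2.resize(s[190:330,230:340],None,fx=4,fy=4,interpolation=2);b=cv2.resize(t[140:220,320:400],None,fx=4,fy=4,interpolation=2)
c=np.zeros((560,760,3),np.uint8);c[:560,:440]=a;c[:320,440:760]=b
import sys;save(c,sys.argv[1]);np.save('sl.npy',s);np.save('tl.npy',t)
def bright(im,x0,x1,y0,y1):
    hsv=cv2.cvtColor(im,cv2.COLOR_RGB2HSV);m=((hsv[...,2]>140)&(hsv[...,1]<70)).astype(np.uint8);k=np.zeros_like(m);k[y0:y1,x0:x1]=m[y0:y1,x0:x1]
    n,l,st,ce=cv2.connectedComponentsWithStats(k);return [(ce[i].round(1).tolist(),st[i].tolist()) for i in range(1,n) if st[i][4]>8]
print(bright(s,230,340,190,330));print(bright(t,320,400,140,220))
for n,im in(('s',s),('t',t)):
  for x in blobs(im,(0,130,50),(8,255,255),6):print(n,x[:2])
def pr(n,p):
    c=calibration(n);q=np.array(c['camera_from_world'])@np.r_[p,1];q=np.array(c['K'])@q[:3];return (q[:2]/q[2]).round(1)
o=get_obs();M=R.from_rotvec(o['ee_rot'])
for nm,q in(('foot',[-.0548,0,.006]),('shoulder',[-.0168,0,.006]),('headend',[.0192,0,.006])):
    p=o['tcp_pos']+M.apply(q);print(nm,p.round(4),pr('side',p),pr('top',p))
m=[.5582,-.193,.157];print('mouth',pr('side',m),pr('top',m))
E
python3 look.py lk1
```

```text
t 17.8 tcp [ 0.5521 -0.1901  0.258 ] q [-0.336  0.661  2.592  3.139  1.683 -1.572] w 0.0137 ff 30.0 f [ 0.7  0.7 -1.7]
shift units [-0.32  0.03  0.03] turn units [ 0.   -0.    0.01]
[([299.4, 200.9], [253, 190, 87, 29, 1166]), ([306.7, 221.0], [304, 219, 5, 4, 9]), ([239.0, 226.0], [233, 226, 13, 1, 13]), ([256.0, 227.0], [250, 227, 13, 1, 13]), ([272.0, 228.0], [266, 228, 13, 1, 13]), ([282.7, 244.1], [280, 237, 6, 15, 67]), ([310.2, 238.5], [306, 236, 11, 6, 26]), ([321.1, 240.2], [319, 236, 4, 8, 12]), ([241.1, 262.2], [230, 257, 24, 16, 222]), ([319.2, 265.1], [298, 259, 42, 13, 247]), ([287.5, 265.5], [284, 263, 8, 7, 29]), ([273.7, 270.2], [271, 266, 6, 10, 43]), ([284.7, 277.1], [281, 275, 8, 5, 31])]
[]
s ([281.9, 217.4], [277, 214, 11, 7, 41])
s ([286.7, 231.9], [286, 229, 2, 6, 7])
t ([374.5, 177.2], [370, 172, 10, 10, 52])
foot [ 0.5575 -0.1922  0.2035] [280.8 249.3] [362.6 184.6]
shoulder [ 0.5575 -0.1922  0.2415] [281.1 230.7] [368.4 180.5]
headend [ 0.5575 -0.1921  0.2775] [281.5 211.2] [374.5 176.1]
mouth [280.9 270. ] [356.6 188.8]
```

View pics/lk1.png

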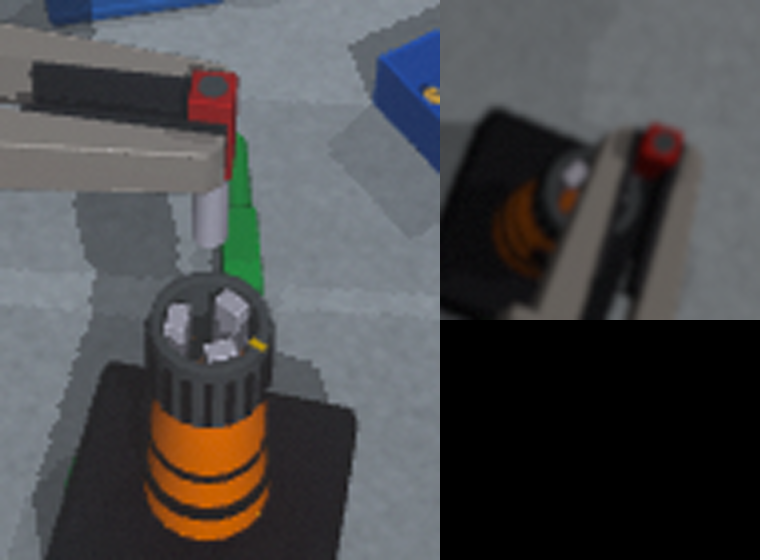

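The bit hangs vertical over the open chuck. In the side view the shank centre is px x≈282.1, the mouth centre about 282.3 and the jaw mean about 282.0. The foot is at row 251.8 and the mouth centre at about 269.8, both as predicted. I insert it carefully.

>>> arm_command --series '[[[-0.4,0.03,0.03,0,0,0,-1],[-0.5,0,0,0,0,0,-1],[-0.5,0,0,0,0,0,-1],[-0.4,0,0,0,0,0,-1],[-0.4,0,0,0,0,0,-1],[0,0,0,0,0,0,-1],[0,0,0,0,0,0,-1]]]'

```text
time: 18.6
tcp_pos: [0.5519, -0.1913, 0.2025]
ee_rot: [2.041, -0.342, 2.038]
ft_force: [-0.5, 0.0, -1.4]
width: 0.0138
finger_force: 30.0
```

>>> arm_command --series '[[[-0.2,0,0,0,0,0,-1],[-0.2,0,0,0,0,0,-1],[-0.2,0,0,0,0,0,-1],[-0.2,0,0,0,0,0,-1],[-0.2,0,0,0,0,0,-1],[0,0,0,0,0,0,-1],[0,0,0,0,0,0,-1]]]'

```text
time: 19.3
tcp_pos: [0.5515, -0.1914, 0.1764]
ee_rot: [2.042, -0.343, 2.036]
ft_force: [0.2, 0.0, -1.5]
width: 0.0136
finger_force: 30.0
```

>>> arm_command --series '[[[-0.06,0,0.02,0,0,0,-1],[0,0,0,0,0,0,-1],[0,0,0,0,0,0,-0.5],[0,0,0,0,0,0,-0.3],[0,0,0,0,0,0,0.1],[0,0,0,0,0,0,0.1],[0,0,0,0,0,0,0.1],[0,0,0,0,0,0,0.1],[0,0,0,0,0,0,0.1],[0,0,0,0,0,0,0.1]]]'

```text
time: 20.3
tcp_pos: [0.5521, -0.1916, 0.1753]
ee_rot: [2.042, -0.342, 2.037]
ft_force: [-0.4, 0.2, -0.2]
width: 0.0502
finger_force: 0.0
```

```bash
python3 - <<'E'
from h import *
go([.5525,-.191,.175],tool(-.333,np.pi/2))
s=read_camera('side');np.save('sr.npy',s)
for x in blobs(s,(0,130,50),(8,255,255),6):print(x[:2])
def pr(n,p):
    c=calibration(n);q=np.array(c['camera_from_world'])@np.r_[p,1];q=np.array(c['K'])@q[:3];return (q[:2]/q[2]).round(1)
print(pr('side',[.5582,-.193,.194]),pr('side',[.5582,-.193,.158]))
az=-.333;u=np.array([np.cos(az),np.sin(az),0])
# sleeve-turn pose: tool down
for yaw in(-1.2,0,az,1.2,2.2,np.pi+az):
    q,e=ik([.5582,-.193,.134],tool(yaw,0));print(round(yaw,2),q.round(2),round(e,4))
E
```

```text
t 20.3 tcp [ 0.5521 -0.1916  0.1753] q [-0.34   0.967  2.541  3.136  1.935 -1.575] w 0.0502 ff 0.0 f [-0.4  0.2 -0.2]
shift units [-0.01 -0.03  0.01] turn units [0.02 0.02 0.02]
([188.1, 204.1], [183, 199, 10, 12, 52])
([185.6, 213.6], [181, 210, 10, 7, 29])
([281.9, 262.6], [277, 250, 11, 24, 176])
[281.3 254. ] [281.  269.6]
-1.2 [-0.33  0.4   1.79 -0.    0.95  2.44] 0.0
0 [-0.33  0.4   1.79 -0.    0.95  1.24] 0.0
-0.33 [-0.33  0.4   1.79 -0.    0.95  1.57] 0.0
1.2 [-0.33  0.4   1.79  0.    0.95  0.04] 0.0
2.2 [-0.33  0.4   1.79  0.    0.95 -0.96] 0.0
2.81 [-0.33  0.4   1.79  0.    0.95 -1.57] 0.0
```

The bit stands free and upright in the chuck: the red head is at px (282,263), rows 250–273, against a predicted centre of about (281,262). I rise clear, straight up with the fingers open, then undo the flip.

>>> arm_command --series '[[[0.4,0,0,0,0,0,0.1],[0.8,0,0,0,0,0,0.1],[0.9,0,0,0,0,0,0.1],[0.9,0,0,0,0,0,0.1],[0.9,0,0,0,0,0,0.1],[0.9,0,0,0,0,0,0.1],[0.2,0,0.2,0,0,0,0.5],[0,0,0,0,-0.8,0,1],[0,0,0,0,-0.8,0,1],[0,0,0,0,-0.8,0,1],[0,0,0,0,-0.8,0,1],[0,0,0,0,-0.8,0,1],[0,0,0,0,-0.7,0,1],[0,0,0,0,0,0,1],[0,0,0,0,0,0,1]]]'

```text
time: 21.85
tcp_pos: [0.557, -0.193, 0.3009]
ee_rot: [2.501, -0.421, 1.536]
ft_force: [-0.7, -0.5, -0.7]
width: 0.0919
finger_force: 0.0
```

```bash
python3 - <<'E'
from h import *
az=-.333;u=np.array([np.cos(az),np.sin(az),0]);P=.5905*u+[0,0,.30]
go(P,tool(az,np.radians(63)))
A=get_obs()['joint_positions'];B=ik(P,tool(az,np.radians(40)),np.array([az,.1,2.2,0,.3,1.57]))[0]
print(B.round(3));n=20
for r in rows([A+(B-A)*i/n for i in range(n+1)]):print(r,end=',')
E
```

```text
t 21.85 tcp [ 0.557  -0.193   0.3009] q [-0.337 -0.022  2.421  3.139  0.359 -1.572] w 0.0919 ff 0.0 f [-0.7 -0.5 -0.7]
shift units [-0.01 -0.01  0.05] turn units [ 0.02 -0.02  0.01]
[-0.333 -0.061  2.146  0.     0.359  1.571]
[0.42, -0.76, 0.08, 0.55, 0.11, 0.1, -1],[0.3, -0.75, 0.08, 0.54, 0.03, 0.09, -1],[0.19, -0.71, 0.08, 0.51, -0.05, 0.08, -1],[0.08, -0.65, 0.07, 0.48, -0.13, 0.07, -1],[-0.02, -0.58, 0.07, 0.43, -0.2, 0.06, -1],[-0.1, -0.5, 0.06, 0.36, -0.27, 0.06, -1],[-0.17, -0.4, 0.05, 0.29, -0.32, 0.05, -1],[-0.22, -0.29, 0.03, 0.22, -0.36, 0.05, -1],[-0.26, -0.18, 0.02, 0.13, -0.39, 0.05, -1],[-0.28, -0.06, 0.01, 0.05, -0.4, 0.05, -1],[-0.28, 0.06, -0.01, -0.04, -0.4, 0.05, -1],[-0.26, 0.17, -0.03, -0.13, -0.39, 0.05, -1],[-0.22, 0.29, -0.04, -0.21, -0.36, 0.05, -1],[-0.17, 0.39, -0.06, -0.29, -0.32, 0.05, -1],[-0.1, 0.49, -0.07, -0.36, -0.27, 0.06, -1],[-0.01, 0.57, -0.09, -0.42, -0.21, 0.06, -1],[0.08, 0.64, -0.1, -0.47, -0.13, 0.07, -1],[0.19, 0.7, -0.11, -0.51, -0.06, 0.08, -1],[0.3, 0.74, -0.12, -0.54, 0.03, 0.09, -1],[0.42, 0.76, -0.12, -0.55, 0.11, 0.1, -1],
```

>>> arm_command --series '[[[0.42,-0.76,0.08,0.55,0.11,0.1,1],[0.3,-0.75,0.08,0.54,0.03,0.09,1],[0.19,-0.71,0.08,0.51,-0.05,0.08,1],[0.08,-0.65,0.07,0.48,-0.13,0.07,1],[-0.02,-0.58,0.07,0.43,-0.2,0.06,1],[-0.1,-0.5,0.06,0.36,-0.27,0.06,1],[-0.17,-0.4,0.05,0.29,-0.32,0.05,1],[-0.22,-0.29,0.03,0.22,-0.36,0.05,1],[-0.26,-0.18,0.02,0.13,-0.39,0.05,1],[-0.28,-0.06,0.01,0.05,-0.4,0.05,1],[-0.28,0.06,-0.01,-0.04,-0.4,0.05,1],[-0.26,0.17,-0.03,-0.13,-0.39,0.05,1],[-0.22,0.29,-0.04,-0.21,-0.36,0.05,1],[-0.17,0.39,-0.06,-0.29,-0.32,0.05,1],[-0.1,0.49,-0.07,-0.36,-0.27,0.06,1],[-0.01,0.57,-0.09,-0.42,-0.21,0.06,1],[0.08,0.64,-0.1,-0.47,-0.13,0.07,1],[0.19,0.7,-0.11,-0.51,-0.06,0.08,1],[0.3,0.74,-0.12,-0.54,0.03,0.09,1],[0.42,0.76,-0.12,-0.55,0.11,0.1,1]]]'

```text
time: 23.85
tcp_pos: [0.5559, -0.1919, 0.2948]
ee_rot: [2.82, -0.477, 1.004]
ft_force: [0.0, -0.9, -0.2]
width: 0.0919
finger_force: 0.0
```

>>> arm_command --series '[[[0,0,0,0,-0.8,0,1],[0,0,0,0,-0.8,0,1],[0,0,0,0,-0.8,0,1],[0,0,0,0,-0.8,0,1],[0,0,0,0,-0.8,0,1],[0,0,0,0,-0.8,0,1],[0,0,0,0,-0.8,0,1],[0,0,0,0,-0.8,0,1],[0,0,0,0,-0.6,0,1],[0,0,0,0,0,0,1],[0,0,0,0,0,0,1]]]'

```text
time: 24.95
tcp_pos: [0.5572, -0.1915, 0.2969]
ee_rot: [-3.094, 0.52, 0.016]
ft_force: [-0.3, 0.8, 0.6]
width: 0.0922
finger_force: 0.0
```

```bash
python3 - <<'E'
from h import *
go([.5582,-.193,.27],tool(-.333,0));go([.5582,-.193,.27],tool(1.2,0))
o=get_obs();w=read_camera('wrist');np.save('w8.npy',w)
for x in blobs(w,(0,130,50),(8,255,255),40):print(x, onz(ray('wrist',x[2][0],o),.194))
E
```

```text
t 24.95 tcp [ 0.5572 -0.1915  0.2969] q [-0.335  0.244  1.623  0.003  1.286  1.568] w 0.0922 ff 0.0 f [-0.3  0.8  0.6]
shift units [0.07 0.05 1.08] turn units [-0.03  0.11 -0.  ]
t 24.95 tcp [ 0.5572 -0.1915  0.2969] q [-0.335  0.244  1.623  0.003  1.286  1.568] w 0.0922 ff 0.0 f [-0.3  0.8  0.6]
shift units [0.07 0.05 1.08] turn units [ -0.1    0.07 -15.33]
([261.3, 187.5], [254, 178, 15, 22, 177], ((261.0, 188.5), (21.0, 14.0), 90.0)) [ 0.56078152 -0.19476685  0.194     ]
```

>>> arm_command --series '[[[0.07,0.05,0,-0.03,0.11,0,1],[0,0,0,0,0,-1,1],[0,0,0,0,0,-1,1],[0,0,0,0,0,-1,1],[0,0,0,0,0,-1,1],[0,0,0,0,0,-1,1],[0,0,0,0,0,-1,1],[0,0,0,0,0,-1,1],[0,0,0,0,0,-1,1],[0,0,0,0,0,-1,1],[0,0,0,0,0,-1,1],[0,0,0,0,0,-1,1],[0,0,0,0,0,-1,1],[0,0,0,0,0,-1,1],[0,0,0,0,0,-1,1],[0,0,0,0,0,-1,1],[0,0,0,0,0,-0.5,1],[0,0,0,0,0,0,1],[0,0,0,0,0,0,1]]]'

```text
time: 26.9
tcp_pos: [0.5597, -0.1937, 0.2997]
ee_rot: [2.575, 1.79, 0.005]
ft_force: [-1.3, 0.2, -0.3]
width: 0.0915
finger_force: 0.0
```

```bash
python3 - <<'E'
from h import *
go([.5582,-.193,.134],tool(1.2,0))
E
```

```text
t 26.9 tcp [ 0.5597 -0.1937  0.2997] q [-3.350e-01  2.370e-01  1.625e+00 -1.000e-03  1.273e+00  2.000e-02] w 0.0915 ff 0.0 f [-1.3  0.2 -0.3]
shift units [ 0.01 -0.11  6.63] turn units [0.07 0.   0.15]
```

>>> arm_command --series '[[[0,-0.1,0.8,0.07,0,0,1],[0,0,1,0,0,0,1],[0,0,1,0,0,0,1],[0,0,0.8,0,0,0,1],[0,0,0.8,0,0,0,1],[0,0,0.8,0,0,0,1],[0,0,0.7,0,0,0,1],[0,0,0.5,0,0,0,1],[0,0,0.2,0,0,0,1],[0,0,0,0,0,0,1],[0,0,0,0,0,0,1]]]'

```text
time: 28.0
tcp_pos: [0.5582, -0.1932, 0.1352]
ee_rot: [2.578, 1.795, -0.0]
ft_force: [0.1, 0.2, -0.1]
width: 0.0921
finger_force: 0.0
```

```bash
python3 - <<'E'
from h import *
go([.5582,-.193,.134],tool(1.2,0))
E
```

```text
t 28.0 tcp [ 0.5582 -0.1932  0.1352] q [-0.336  0.4    1.787 -0.     0.954  0.019] w 0.0921 ff 0.0 f [ 0.1  0.2 -0.1]
shift units [ 0.01 -0.    0.05] turn units [-0.    0.    0.16]
```

The fingers straddle the sleeve with nothing touching. I close on it.

>>> arm_command --series '[[[0,0,0,0,0,0,-1],[0,0,0,0,0,0,-1],[0,0,0,0,0,0,-1],[0,0,0,0,0,0,-1],[0,0,0,0,0,0,-1],[0,0,0,0,0,0,-1],[0,0,0,0,0,0,-1],[0,0,0,0,0,0,-1],[0,0,0,0,0,0,-1],[0,0,0,0,0,0,-1],[0,0,0,0,0,0,-1]]]' --squeeze 40

```text
time: 29.1
tcp_pos: [0.5583, -0.1932, 0.1346]
ee_rot: [2.578, 1.795, -0.0]
ft_force: [5.9, -1.9, -3.3]
width: 0.0436
finger_force: 40.0
```

>>> arm_command --series '[[[0,0,0,0,0,0.8,-1],[0,0,0,0,0,0.8,-1],[0,0,0,0,0,0.8,-1],[0,0,0,0,0,0.8,-1],[0,0,0,0,0,0.8,-1],[0,0,0,0,0,0,-1]]]'

```text
time: 29.7
tcp_pos: [0.5582, -0.1932, 0.1346]
ee_rot: [2.884, 1.245, -0.0]
ft_force: [4.7, -2.0, -2.6]
width: 0.0435
finger_force: 40.0
```

```bash
python3 - <<'E'
from h import *
go([.5582,-.193,.134],tool(1.2,0));print(get_obs()['moment'])
E
```

```text
t 29.7 tcp [ 0.5582 -0.1932  0.1346] q [-0.336  0.401  1.788 -0.     0.953  0.42 ] w 0.0435 ff 40.0 f [ 4.7 -2.  -2.6]
shift units [ 0.01 -0.    0.02] turn units [-0.    0.   -3.85]
[-0.28391242 -0.79489378 -0.11873205]
```

The moment is 0.12 N m, which matches the sleeve friction, so the sleeve is turning. I continue.

>>> arm_command --series '[[[0,0,0,0,0,1,-1],[0,0,0,0,0,1,-1],[0,0,0,0,0,1,-1],[0,0,0,0,0,1,-1],[0,0,0,0,0,1,-1],[0,0,0,0,0,1,-1],[0,0,0,0,0,1,-1],[0,0,0,0,0,1,-1],[0,0,0,0,0,1,-1],[0,0,0,0,0,1,-1],[0,0,0,0,0,1,-1],[0,0,0,0,0,1,-1],[0,0,0,0,0,0,-1]]]'

```text
time: 31.0
tcp_pos: [0.558, -0.1928, 0.1345]
ee_rot: [-3.084, 0.598, 0.001]
ft_force: [4.8, -0.8, -2.5]
width: 0.0432
finger_force: 40.0
```

```bash
python3 - <<'E'
from h import *
go([.5582,-.193,.134],tool(1.2,0));print(get_obs()['moment'])
E
```

```text
t 31.0 tcp [ 0.558  -0.1928  0.1345] q [-0.335  0.401  1.788  0.     0.953  1.618] w 0.0432 ff 40.0 f [ 4.8 -0.8 -2.5]
shift units [0.01 0.01 0.02] turn units [-1.000e-02  0.000e+00 -1.583e+01]
[ 0.25352139 -0.87891523 -0.04671708]
```

>>> arm_command --series '[[[0,0,0,0,0,0.8,-1],[0,0,0,0,0,0.8,-1],[0,0,0,0,0,0.8,-1],[0,0,0,0,0,0.8,-1],[0,0,0,0,0,0.8,-1],[0,0,0,0,0,0,-1]]]'

```text
time: 31.6
tcp_pos: [0.5581, -0.1927, 0.1345]
ee_rot: [-2.905, 1.196, 0.001]
ft_force: [4.7, 1.6, -2.3]
width: 0.0437
finger_force: 40.0
```

```bash
python3 - <<'E'
from h import *
go([.5582,-.193,.134],tool(1.2,0));print(get_obs()['moment'])
E
```

```text
t 31.6 tcp [ 0.5581 -0.1927  0.1345] q [-0.335  0.401  1.788  0.     0.953  2.016] w 0.0437 ff 40.0 f [ 4.7  1.6 -2.3]
shift units [0.01 0.01 0.02] turn units [-1.000e-02  0.000e+00 -1.981e+01]
[ 0.33187615 -0.94135804 -0.02755947]
```

>>> arm_command --series '[[[0,0,0,0,0,0.6,-1],[0,0,0,0,0,0.6,-1],[0,0,0,0,0,0.6,-1],[0,0,0,0,0,0,-1]]]'

```text
time: 32.0
tcp_pos: [0.5581, -0.1927, 0.1345]
ee_rot: [-2.787, 1.45, 0.001]
ft_force: [5.3, 1.3, -2.5]
width: 0.0434
finger_force: 40.0
```

```bash
python3 - <<'E'
from h import *
go([.5582,-.193,.134],tool(1.2,0));print(get_obs()['moment'],get_obs()['tau'][5])
E
```

```text
t 32.0 tcp [ 0.5581 -0.1927  0.1345] q [-0.335  0.401  1.788  0.     0.953  2.195] w 0.0434 ff 40.0 f [ 5.3  1.3 -2.5]
shift units [0.01 0.   0.02] turn units [-1.000e-02  0.000e+00 -2.159e+01]
[ 0.48296828 -1.11277247  0.5638608 ] 1.3120881468057632
```

>>> arm_command --series '[[[0,0,0,0,0,0.6,-1],[0,0,0,0,0,0.6,-1],[0,0,0,0,0,0.6,-1],[0,0,0,0,0,0,-1]]]'

```text
time: 32.4
tcp_pos: [0.5577, -0.1917, 0.1347]
ee_rot: [-2.646, 1.693, 0.003]
ft_force: [2.8, 6.1, 0.5]
width: 0.0436
finger_force: 40.0
```

```bash
python3 - <<'E'
from h import *
go([.5582,-.193,.134],tool(1.2,0));print(get_obs()['moment'],get_obs()['tau'][5])
E
```

```text
t 32.4 tcp [ 0.5577 -0.1917  0.1347] q [-3.340e-01  4.000e-01  1.788e+00  1.000e-03  9.550e-01  2.374e+00] w 0.0436 ff 40.0 f [2.8 6.1 0.5]
shift units [0.05 0.   0.03] turn units [-2.000e-02  2.000e-02 -2.339e+01]
[ 1.2016622  -0.67208555  0.76854464] 1.5686416625976562
```

The torque has risen clearly to about 0.77 N m, so the jaws are tight or the sleeve is at its stop. I let go, rise, and check the sleeve mark's turn and the bit.

>>> arm_command --series '[[[0,0,0,0,0,0,-1],[0,0,0,0,0,0,0],[0,0,0,0,0,0,1],[0,0,0,0,0,0,1],[0,0,0,0,0,0,1],[0,0,0,0,0,0,1],[0,0,0,0,0,0,1],[0,0,0,0,0,0,1],[0,0,-0.5,0,0,0,1],[0,0,-1,0,0,0,1],[0,0,-1,0,0,0,1],[0,0,-1,0,0,0,1],[0,0,-1,0,0,0,1],[0,0,-1,0,0,0,1],[0,0,0,0,0,-1,1],[0,0,0,0,0,-1,1],[0,0,0,0,0,-1,1],[0,0,0,0,0,-1,1],[0,0,0,0,0,0,1],[0,0,0,0,0,0,1]]]'

```text
time: 34.4
tcp_pos: [0.5579, -0.1931, 0.2726]
ee_rot: [2.925, -1.145, -0.001]
ft_force: [-0.3, -0.2, 0.2]
width: 0.0921
finger_force: 0.0
```

```bash
python3 - <<'E'
from h import *
go([.5582,-.193,.134],tool(1.2,0))
o=get_obs();w=read_camera('wrist');np.save('w9.npy',w);s=read_camera('side')
t=read_camera('top')
def proj(p):
    T=np.eye(4);T[:3,:3]=R.from_rotvec(o['ee_rot']).as_matrix();T[:3,3]=o['tcp_pos'];c=calibration('wrist');q=np.array(c['K'])@(np.linalg.inv(T@np.array(c['T_tool_cam']))@np.r_[p,1])[:3];return q[:2]/q[2]
m=proj([.5582,-.193,.157]);h=proj([.5582,-.193,.194]);f=np.array
print('mouth',m,'head',h)
for x in blobs(w,(20,120,90),(34,255,255),4):
    if np.linalg.norm(f(x[0])-m)<60: p=onz(ray('wrist',x[0],o),.157)-[.5582,-.193,.157];print('mark',x[:2],p.round(4),np.degrees(np.arctan2(p[1],p[0])).round(1))
a=np.load('o6.npy');o6={'tcp_pos':a[:3],'ee_rot':a[3:]}
for x in blobs(np.load('w6.npy'),(20,120,90),(34,255,255),4):
    if np.linalg.norm(f(x[0])-[275,100])<60: p=onz(ray('wrist',x[0],o6),.157)-[.5582,-.193,.157];print('mark0',x[:2],p.round(4),np.degrees(np.arctan2(p[1],p[0])).round(1))
for im,n in((w,'w'),(s,'s'),(t,'t')):
    for x in blobs(im,(0,130,50),(8,255,255),20):print(n,x[:2])
a=cv2.resize(s[220:330,230:340],None,fx=4,fy=4,interpolation=2);x0,y0=int(m[0]-45),max(int(m[1]-55),0)
b=cv2.resize(w[y0:y0+110,x0:x0+90],None,fx=4,fy=4,interpolation=2);print(x0,y0);save(np.hstack([a,b]),'fin')
E
```

```text
t 34.4 tcp [ 0.5579 -0.1931  0.2726] q [-0.335  0.258  1.657 -0.     1.226  1.982] w 0.0921 ff 0.0 f [-0.3 -0.2  0.2]
shift units [ 0.01 -0.01  5.54] turn units [ 0.000e+00  1.000e-02 -1.946e+01]
mouth [258.24495238 190.84395337] head [258.19035562 201.53257694]
mark ([274.9, 202.0], [272, 200, 7, 5, 21]) [-0.0195 -0.0044 -0.    ] -167.5
mark0 ([283.6, 79.7], [281, 76, 6, 8, 26]) [ 0.0143 -0.0136  0.    ] -43.6
w ([258.7, 196.7], [249, 185, 20, 26, 218])
w ([192.0, 338.2], [178, 325, 29, 24, 253])
s ([187.2, 208.8], [181, 199, 13, 22, 130])
s ([281.9, 262.5], [277, 250, 11, 24, 190])
t ([362.1, 185.2], [357, 180, 11, 11, 62])
t ([209.7, 266.4], [199, 261, 23, 12, 179])
213 135
```

View pics/fin.png

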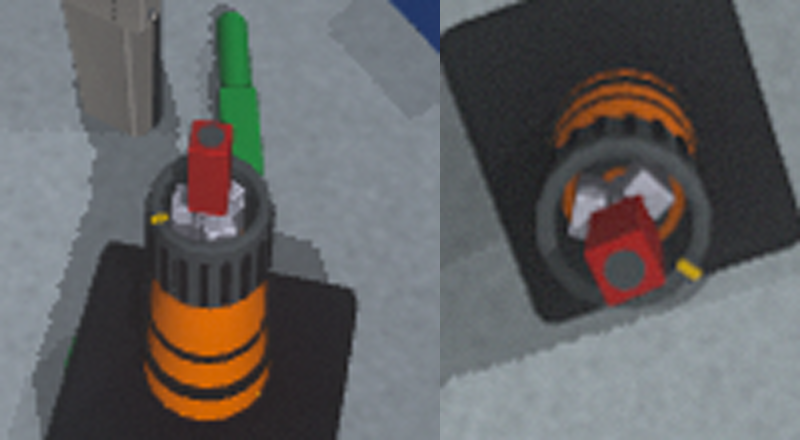

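The bit stands upright in the chuck with its end face at crop (625,268), within about 1 px of the prediction. The sleeve mark has turned 124° = 2.16 rad, so the sleeve is between 2.16 and 2.5. I take a second, firmer grasp to be sure it is fully tightened.

>>> arm_command --series '[[[0,0,0.9,0,0,0,1],[0,0,0.9,0,0,0,1],[0,0,0.9,0,0,0,1],[0,0,0.9,0,0,0,1],[0,0,0.9,0,0,0,1],[0,0,0.7,0,0,0,1],[0,0,0.33,0,0,0,1],[0,0,0,0,0,0,1],[0,0,0,0,0,0,-1],[0,0,0,0,0,0,-1],[0,0,0,0,0,0,-1],[0,0,0,0,0,0,-1],[0,0,0,0,0,0,-1],[0,0,0,0,0,0,-1],[0,0,0,0,0,0,-1],[0,0,0,0,0,0,-1],[0,0,0,0,0,0,-1],[0,0,0,0,0,0,-1],[0,0,0,0,0,0,-1]]]' --squeeze 60

```text
time: 36.45
tcp_pos: [0.5581, -0.1928, 0.1339]
ee_rot: [-2.927, 1.141, 0.001]
ft_force: [2.4, 5.5, 2.0]
width: 0.042
finger_force: 60.0
```

>>> arm_command --series '[[[0,0,0,0,0,0.5,-1],[0,0,0,0,0,0.5,-1],[0,0,0,0,0,0.5,-1],[0,0,0,0,0,0,-1]]]'

```text
time: 36.85
tcp_pos: [0.5578, -0.1924, 0.1339]
ee_rot: [2.834, -1.355, -0.002]
ft_force: [1.5, 7.6, 4.0]
width: 0.0429
finger_force: 60.0
```

```bash
python3 - <<'E'
from h import *
go([.5582,-.193,.134],tool(1.2,0));print(get_obs()['moment'])
E
```

```text
t 36.85 tcp [ 0.5578 -0.1924  0.1339] q [-0.335  0.401  1.789 -0.     0.953  2.128] w 0.0429 ff 60.0 f [1.5 7.6 4. ]
shift units [ 0.03  0.   -0.  ] turn units [-1.000e-02  2.000e-02 -2.092e+01]
[ 1.31304787 -0.25125107  1.70819584]
```

>>> arm_command --series '[[[0,0,0,0,0,0.5,-1],[0,0,0,0,0,0.5,-1],[0,0,0,0,0,0.5,-1],[0,0,0,0,0,0,-1]]]'

```text
time: 37.25
tcp_pos: [0.5583, -0.1929, 0.134]
ee_rot: [2.724, -1.563, 0.0]
ft_force: [3.4, 4.5, 3.8]
width: 0.0435
finger_force: 60.0
```

```bash
python3 - <<'E'
from h import *
go([.5582,-.193,.134],tool(1.2,0));print(get_obs()['moment'])
E
```

```text
t 37.25 tcp [ 0.5583 -0.1929  0.134 ] q [-3.350e-01  4.020e-01  1.788e+00 -1.000e-03  9.520e-01  2.278e+00] w 0.0435 ff 60.0 f [3.4 4.5 3.8]
shift units [0. 0. 0.] turn units [ 1.000e-02  0.000e+00 -2.242e+01]
[ 0.89462072 -0.54860931  1.60652943]
```

The moment of 1.6 N m shows a hard stop. I release, rise clear and check.

>>> arm_command --series '[[[0,0,0,0,0,-0.2,-1],[0,0,0,0,0,0,0],[0,0,0,0,0,0,1],[0,0,0,0,0,0,1],[0,0,0,0,0,0,1],[0,0,0,0,0,0,1],[0,0,0,0,0,0,1],[0,0,0,0,0,0,1],[0,0,-0.5,0,0,0,1],[0,0,-1,0,0,0,1],[0,0,-1,0,0,0,1],[0,0,-1,0,0,0,1],[0,0,-1,0,0,0,1],[0,0,-1,0,0,0,1],[0,0,0,0,0,-0.5,1],[0,0,0,0,0,-1,1],[0,0,0,0,0,-1,1],[0,0,0,0,0,0,1],[0,0,0,0,0,0,1]]]'

```text
time: 39.15
tcp_pos: [0.5579, -0.193, 0.2719]
ee_rot: [2.908, -1.189, -0.001]
ft_force: [-0.2, -0.0, -0.3]
width: 0.0918
finger_force: 0.0
```

```bash
python3 - <<'E'
from h import *
go([.5582,-.193,.27],tool(-.75,0))
o=get_obs();w=read_camera('wrist');s=read_camera('side');s0=np.load('s0.npy')
for x in blobs(w,(20,120,90),(34,255,255),4):
    p=onz(ray('wrist',x[0],o),.157)-[.5582,-.193,.157]
    if np.linalg.norm(p)<.04:print('mark',np.degrees(np.arctan2(p[1],p[0])).round(1))
for x in blobs(w,(0,130,50),(8,255,255),20)+blobs(s,(0,130,50),(8,255,255),20):print(x[:2])
print('moved px of mug/box/bar zone',(np.abs(s.astype(int)-s0)[100:350,300:430].max(2)>60).sum())
E
```

```text
t 39.15 tcp [ 0.5579 -0.193   0.2719] q [-0.335  0.259  1.658 -0.     1.225  2.012] w 0.0918 ff 0.0 f [-0.2 -0.  -0.3]
shift units [ 0.01 -0.01  0.07] turn units [ 0.    0.   -0.26]
mark -167.6
([258.9, 196.9], [249, 184, 20, 28, 240])
([197.1, 339.7], [184, 326, 28, 26, 286])
([187.2, 209.0], [182, 199, 12, 22, 130])
([281.8, 262.6], [277, 250, 11, 24, 191])
moved px of mug/box/bar zone 2138
```

```bash
python3 -c "
from station import *
print(sign_off())"
```

```text
the job is handed in; nothing more can be done
None
```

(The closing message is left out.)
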